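Clear the microscope bench: dock the slide tray, put the slide boxes away in the drawer

TASK

Clear the microscope bench. First slide the steel slide tray, without lifting it off the bench, out of the drawer's way and with its long side flush against the aluminium stop rail beside the microscope, centred along the rail; then pull the drawer of the low white cabinet well open by its handle, put every white slide box from the bench into it, and push the drawer fully home. Leave the tray against the rail and do not knock over the brown bottle.

Things in the scene. Friction and masses are not known exactly. Their poses are not given: they have to be found in the camera images.
- tray: Open shallow steel slide tray, 180 (its x) x 120 (its y) x 25 mm high, walls 5 mm, 0.3-0.5 kg, with four glass slides fixed to its floor; starts on the bench in front of the drawer. Origin: centre of its underside, z up. Too wide to grip across; it slides on the bench.
- rail: Fixed aluminium stop rail screwed to the bench beside the microscope, 240 (its x) x 20 (its y) x 30 mm high. Origin: centre of its underside. Its +y face, 10 mm from the origin, is the side for the tray: the tray's long (180 mm) side goes flush against it, so that the tray's origin lies 70 mm from the rail's origin along the rail's +y. Either end first.
- cabinet_drawer0 (a joint): Slide of the cabinet's only drawer (m): 0 shut, 0.15 fully open. It opens along the -x axis of cabinet_drawer0_handle.
- cabinet_drawer0_handle (a point): Middle of the drawer's steel bar handle: round bar 11 mm thick, 120 mm long along the point's y, its centre 35 mm in front of the drawer's front, 57 mm above the bench and 38 mm below the cabinet's top; it moves with the drawer. Site -x points out of the cabinet, z up. The cabinet is 220 deep x 360 wide x 95 mm high; its place and yaw vary.
- drawer_floor (a point): Centre of the drawer's inner floor, 22 mm above the bench, moving with the drawer; axes as the handle's. Inside, the drawer is 175 mm along x, 318 mm along y; walls 6 mm thick rise 51 mm above the floor; 61 mm of headroom under the cabinet's top, so boxes cannot be stacked. Drawn out by q, it is uncovered from x = -87 mm to about q - 87 mm. The handle is at x -144, z +35 mm.
- box1: White plastic slide box with a paper label on its lid, 100 (its x) x 38 (its y) x 32 mm high, 60-130 g. Three or four of these like boxes are present. Origin: centre of its underside, z up.
- box2: White plastic slide box with a paper label on its lid, 100 (its x) x 38 (its y) x 32 mm high, 60-130 g. Three or four of these like boxes are present. Origin: centre of its underside, z up.
- box3: White plastic slide box with a paper label on its lid, 100 (its x) x 38 (its y) x 32 mm high, 60-130 g. Three or four of these like boxes are present. Origin: centre of its underside, z up.
- box4: White plastic slide box with a paper label on its lid, 100 (its x) x 38 (its y) x 32 mm high, 60-130 g. Three or four of these like boxes are present. Origin: centre of its underside, z up.
- bottle_a: Brown glass reagent bottle, 62 mm diameter, 130 mm high, bystander near the slide boxes on the left. Origin: centre of its underside.

How it is judged:
By the outcome, as a careful person would: the job done as asked, in the order asked, and still so for the second after the job is handed in, with the robot touching nothing.
Of box1, box2, box3, box4 only 3 to 4 are there at a start; the rules pass over those that are not, and their reading is None.
At some moment in a run one of box1, box2, box3, box4, tray may be knocked a few centimetres aside while the robot is not near it.
Once in a run the grip may slacken for a moment while it holds something.
It also fails if it takes over 208 s, if anything falls off the work surface, if the arm or the gripper's body presses on something with over 40 N, if the wrist force passes 120 N, or if a joint passes its speed limit or range.

ROBOT

A 6-joint arm with a two-finger parallel gripper is mounted at the origin on the work surface. World frame = base frame: x ahead of the robot, y to its left, z up, the work surface at z = 0. Lengths are in m, angles in degrees, forces in N, time in s.
With the tool pointing down it reaches from about 0.4 to 0.825 m from the base axis. Payload 7 kg.
Tool frame: the origin (TCP) lies on the centre line of the jaws, within the pads' length; the fingertips stand 22 mm ahead of it and the grasp point (between the pads) lies 3 mm ahead of it (ctrl.finger_overhang is the distance from the TCP to the fingertips, in m); z points along the fingers, y is the line along which they close (so a half turn about z gives the same grasp; the last joint's range is limited). The gripper opens to 88 mm and grips with 3 to 60 N. Pads are 19 mm wide; open, the fingers measure 130 mm over their backs; the gripper's body (78 mm by 193 mm) begins 47 mm behind the grasp point.
Start: joints at [82.855, 20.546, 0.682, 0, -70.136, -16.507], TCP at [0.271, 0.618, 0.249] pointing down, gripper open.
Joint ranges: [-176.03, 176.03], [-82.01, 121.73], [-58.28, 71.71], [-173.87, 95.51], [-174.79, -0.11], [-173.66, 173.66]. Speed limits (degrees/s): [136.94, 136.94, 172.46, 180, 180, 180].

INTERFACE

Orientations are given as [roll, pitch, yaw] about the fixed x, y, z axes, in that order (R = Rz(yaw) Ry(pitch) Rx(roll)).
In Python, from plant import ctrl gives the robot as it stands. The module is installed in compiled form; this text tells all that it offers.
- The arm moves only by the shell command python3 -m creep 'ROWS'. ROWS is JSON, a list of rows, each an object with "grip": the closure, from 0 (fully open) to 1 (shut); "delta_pos": the shift along the tool's x, y, z scaled (see below), a list of three; "rotation": the turn, a rotation vector about the tool's x, y, z scaled (see below), a list of three. A call has 1 to 5 rows; each row is the pose to reach, as a shift and turn from the pose commanded when the call began, along the tool's axes at that moment; what a row does not reach only later rows make up. The controller multiplies each number of a shift by 10 cm and each number of a turn by pi/2 rad. A row lasts 1/10 s, in which the tool goes at most 50 mm and 8.59 degrees, less where a joint would pass 70% of its speed; a pose out of reach is approached as far as the arm can. A call with a number of a shift or a turn outside -1 to 1 is refused whole. A call with a gripper value outside its range is refused whole. The fingers move at their own pace and stop on an object; the grip force is fixed at half the most. Time passes only in rows, so rows that repeat a pose let the fingers close. It gives the time, the measured TCP pose, the force, the opening and the grip force at its end, in the units of the state.
- ctrl.get_obs(): the state, without advancing time (a new reading comes with each control period).
- ctrl.snapshot(name): name is "side" or "top" or "wrist"; returns a dict with "color" (400x640x3 uint8, red, green, blue), "intrinsics" (3x3 intrinsics, pixels), "distortion" ([k1, k2, p1, p2, k3] as OpenCV has them; the pictures are not rectified), "R" (3x3) and "t" (3): a world point X has camera coordinates R X + t. Camera axes: x right, y down, z forward; pixel columns grow to the right and rows downward; lengths in m; the calibration is good to about 2 mm. A picture is of the moment at which its call begins. There is no depth.
- ctrl.close_job(): hands the job in; it is judged then, once.
The state is a dict: "clock": time; "joint_pos": joint angles; "qvel": joint speeds; "tau": joint torques, N m; "tool_pos": TCP position; "orientation": TCP orientation; "force": force on the tool from outside, world axes, zero at the start; "moment": the same for the moment, N m; "opening": finger opening in m; "gripper_force": force on a finger pad.
Only numpy, scipy, OpenCV 4.12 (cv2) and the standard library are available. Lean on these libraries where they do the work, as an engineer would, in place of code of your own. Each camera call takes 0.05 s, during which the arm holds its last target. There are 200 camera calls.

## Working session

There is one attempt and no reset: what is moved stays moved. The work goes in short steps, Python scripts to look and compute and a shell command to move; the robot and the scene stay as the last step left them, time stands still between calls to the robot, and variables do not carry over. Pictures are saved under pics/ and viewed, at most 14 in all, crops included, and the job is handed in when it is done.

```bash
mkdir -p pics
cat > h.py <<'E'
import numpy as np, cv2
from scipy.spatial.transform import Rotation as Ro
from plant import ctrl
def snap(n,f=None):
    s=ctrl.snapshot(n)
    if f: cv2.imwrite('pics/'+f,s['color'][:,:,::-1])
    return s
def ray(s,uv,z):
    K=np.array(s['intrinsics'],float);D=np.array(s['distortion'],float);R=np.array(s['R']);t=np.array(s['t'])
    p=cv2.undistortPoints(np.array(uv,float).reshape(-1,1,2),K,D).reshape(-1,2)
    d=np.c_[p,np.ones(len(p))]@R; c=-R.T@t
    return c+d*((z-c[2])/d[:,2])[:,None]
def proj(s,X):
    r,_=cv2.Rodrigues(np.array(s['R'],float))
    return cv2.projectPoints(np.array(X,float).reshape(-1,1,3),r,np.array(s['t'],float),np.array(s['intrinsics'],float),np.array(s['distortion'],float))[0].reshape(-1,2)
def st():
    o=ctrl.get_obs(); print(round(o['clock'],2),np.round(o['tool_pos'],4),np.round(o['orientation'],2),'F',np.round(o['force'],1),'op',round(o['opening'],4),o['gripper_force'])
    return o
def go(p,yaw,o=None):
    "delta in units for tool-down target with tool-y yaw"
    o=o or ctrl.get_obs(); R=Ro.from_euler('xyz',o['orientation'],degrees=True)
    d=R.inv().apply(np.array(p)-o['tool_pos'])/0.1
    T=Ro.from_euler('xyz',[180,0,yaw],degrees=True)
    r=(R.inv()*T).as_rotvec()/(np.pi/2)
    print('dpos',np.round(d,3),'rot',np.round(r,3))
E
python3 - <<'E'
from h import *
o=st();print(np.round(o['joint_pos'],1))
for n in('top','side','wrist'):
    s=snap(n,n+'0.png');print(n,np.round(-np.array(s['R']).T@s['t'],3),np.round(s['R'],2).tolist())
E
```

```text
0.0 [0.2706 0.6179 0.2476] [ 1.7991e+02 -1.0000e-02 -2.3660e+01] F [-1.   0.4 -0.1] op 0.0875 0.0
[ 82.9  20.6   0.6  -0.  -70.1 -16.5]
top [0.44  0.017 1.7  ] [[0.02, -1.0, 0.01], [-1.0, -0.02, -0.09], [0.09, -0.01, -1.0]]
side [ 0.144 -0.739  0.906] [[0.84, -0.55, -0.01], [-0.38, -0.56, -0.74], [0.39, 0.62, -0.68]]
wrist [0.341 0.587 0.384] [[-0.4, -0.92, 0.0], [-0.88, 0.39, 0.28], [-0.26, 0.11, -0.96]]
```

View pics/top0.png

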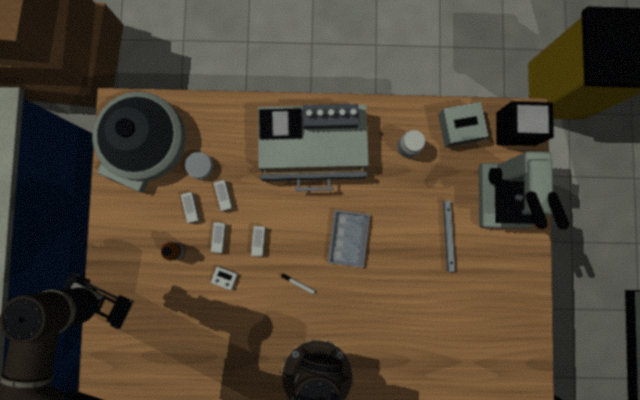

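View pics/side0.png

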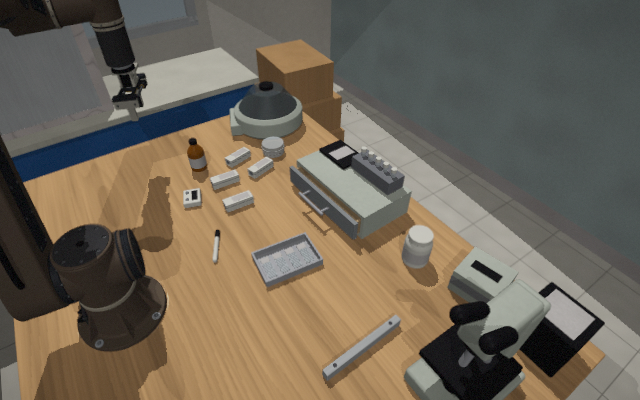

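The top view shows four boxes at about (190,207), (222,196), (218,238) and (258,241), and the tray at (350,239). The rail is at (449,236), the handle at (316,188) and the bottle at (172,251). Next I'll zoom in to measure.

Run:
```python
import cv2
a=cv2.imread('pics/top0.png')
cv2.imwrite('pics/topL.png',cv2.resize(a[150:275,160:285],None,fx=4.8,fy=4.8,interpolation=cv2.INTER_CUBIC))
cv2.imwrite('pics/topR.png',cv2.resize(a[140:280,280:470],None,fx=4.2,fy=4.2,interpolation=cv2.INTER_CUBIC))
```

```text
(no output)
```

View pics/topL.png

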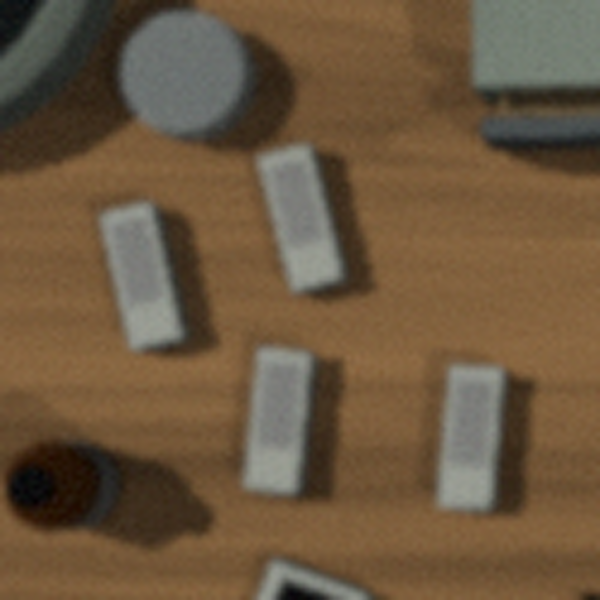

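View pics/topR.png

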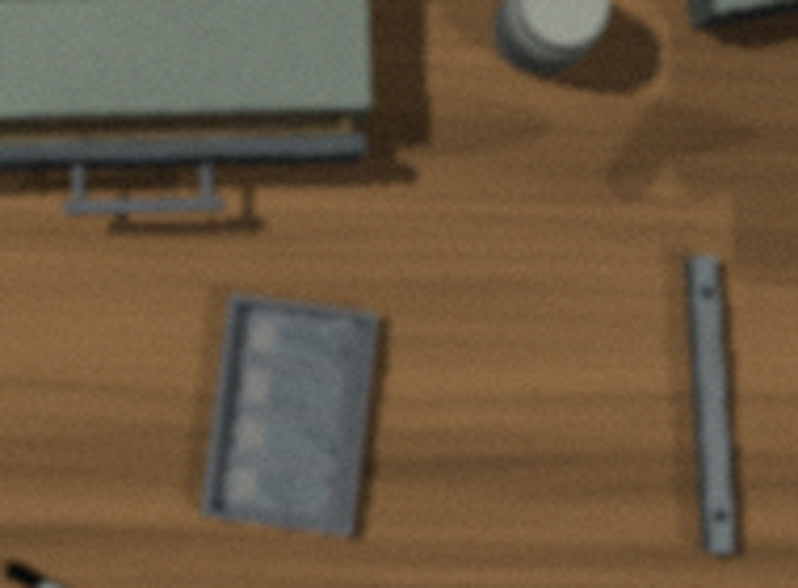

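Run:
```python
from h import *
s=snap('top')
def L(p): return (np.array(p)+.5)/4.8-.5+[160,150]
def Rr(p): return (np.array(p)+.5)/4.2-.5+[280,140]
def fit(n,p,z):
    X=ray(s,p,z)[:,:2];c=X.mean(0);e=X-np.roll(X,-1,0);l=np.linalg.norm(e,axis=1)
    k=[1,3] if l[1]>l[0] else [0,2]
    d=e[k[0]]-e[k[1]];print(n,np.round(c,4),'long yaw',round(np.degrees(np.arctan2(d[1],d[0])),1),np.round(l,3))
fit('a',L([(98,212),(153,203),(185,338),(133,349)]),.032)
fit('b',L([(257,153),(313,145),(345,280),(294,292)]),.032)
fit('c',L([(257,347),(313,350),(300,494),(243,487)]),.032)
fit('d',L([(449,365),(506,367),(494,509),(437,506)]),.032)
fit('tray',Rr([(230,297),(384,317),(355,537),(203,514)]),.025)
fit('rail',Rr([(688,257),(719,255),(739,550),(707,555)]),.03)
print('handle',ray(s,Rr([(63,208),(222,203)]),.057))
print('front',ray(s,Rr([(0,150),(365,140)]),.08))
print('cab',ray(s,Rr([(0,118),(370,106)]),.095))
print('bottle cap',ray(s,L([(32,488)]),.13))
```

```text
a [0.557  0.4461] long yaw 16.3 [0.039 0.099 0.037 0.101]
b [0.6006 0.3348] long yaw 16.3 [0.04  0.099 0.037 0.103]
c [0.4579 0.3461] long yaw -3.2 [0.039 0.101 0.04  0.098]
d [0.4489 0.2102] long yaw -3.0 [0.04  0.099 0.04  0.099]
tray [ 0.4621 -0.0983] long yaw -6.4 [0.126 0.178 0.123 0.176]
rail [ 0.479  -0.4367] long yaw 3.7 [0.025 0.238 0.026 0.24 ]
handle [[ 0.62274259  0.08987032  0.057     ]
 [ 0.62954932 -0.03672129  0.057     ]]
front [[ 0.66502253  0.13962383  0.08      ]
 [ 0.67940397 -0.14786295  0.08      ]]
cab [[ 0.68814687  0.13921409  0.095     ]
 [ 0.70413733 -0.14992647  0.095     ]]
bottle cap [[0.40817909 0.48724595 0.13      ]]
```

```bash
python3 -m creep '[{"grip":0,"delta_pos":[0,0,0],"rotation":[0,0,-0.09]},{"grip":0,"delta_pos":[0,0,0],"rotation":[0,0,-0.18]},{"grip":0,"delta_pos":[0,0,0],"rotation":[0,0,-0.263]},{"grip":0,"delta_pos":[0,0,0],"rotation":[0,0,-0.263]}]'
python3 -m creep '[{"grip":0.3,"delta_pos":[0.4,0.4,0],"rotation":[0,0,0]},{"grip":0.3,"delta_pos":[0.7,0.7,0],"rotation":[0,0,0]},{"grip":0.3,"delta_pos":[1,1,0],"rotation":[0,0,0]}]'
python3 -m creep '[{"grip":0.3,"delta_pos":[0.3,0.3,0],"rotation":[0,0,0]},{"grip":0.3,"delta_pos":[0.6,0.6,0],"rotation":[0,0,0]},{"grip":0.3,"delta_pos":[1,1,0],"rotation":[0,0,0]}]'
python3 -c "
from h import *
o=st();print(np.round(o['joint_pos'],1));go([.4685,-.0412,.15],-6.4)"
```

```text
clock: 0.6
tool_pos: [0.2707, 0.6182, 0.2483]
orientation: [180.0, 0.0, 0.1]
force: [0.3, 0.0, 0.3]
opening: 0.0875
gripper_force: 0.0
clock: 0.9
tool_pos: [0.3717, 0.5169, 0.2484]
orientation: [180.0, 0.0, -0.2]
force: [-0.1, 0.0, 0.2]
opening: 0.0693
gripper_force: 0.0
clock: 1.2
tool_pos: [0.4669, 0.422, 0.2487]
orientation: [-180.0, -0.0, -0.2]
force: [0.3, 0.1, -0.3]
opening: 0.0615
gripper_force: 0.0
1.2 [0.4669 0.422  0.2487] [-1.7998e+02 -1.0000e-02 -1.9000e-01] F [ 0.3  0.1 -0.3] op 0.0615 0.0
[ 59.8  16.3  -5.4  -0.  -68.3  30. ]
dpos [0.031 4.632 0.985] rot [-0.    -0.     0.069]
```

```bash
for i in 1 2 3 4; do python3 -m creep '[{"grip":0.55,"delta_pos":[0,0.4,0],"rotation":[0,0,0]},{"grip":0.55,"delta_pos":[0,0.8,0],"rotation":[0,0,0]},{"grip":0.55,"delta_pos":[0,1,0],"rotation":[0,0,0]}]' >/dev/null; done
python3 -m creep '[{"grip":0.55,"delta_pos":[0,0.4,0.4],"rotation":[0,0,0.069]},{"grip":0.55,"delta_pos":[0,0.6,0.8],"rotation":[0,0,0.069]},{"grip":0.55,"delta_pos":[0,0.6,1],"rotation":[0,0,0.069]},{"grip":0.55,"delta_pos":[0,0.6,1],"rotation":[0,0,0.069]}]' >/dev/null
python3 -c "
from h import *
o=st();go([.4685,-.0412,.034],-6.4,o);s=snap('wrist','w1.png')
# expected wall corners
c=np.array([.4621,-.0983]);a=np.radians(-6.4);x=np.array([np.cos(a),np.sin(a)]);y=np.array([-x[1],x[0]])
print(proj(s,[[*(c+i*x*.09+j*y*.06),.025] for i,j in((1,1),(1,-1),(-1,-1),(-1,1))]))"
```

```text
2.8 [ 0.4646 -0.038   0.1459] [179.89   0.3   -6.42] F [-0.  -0.4  0.6] op 0.0392 0.0
dpos [0.048 0.026 1.119] rot [ 0.001  0.003 -0.   ]
[[313.74085012  81.09207483]
 [468.5897169   82.22410729]
 [442.22890585 286.59357387]
 [313.85138086 287.31221866]]
```

View pics/w1.png

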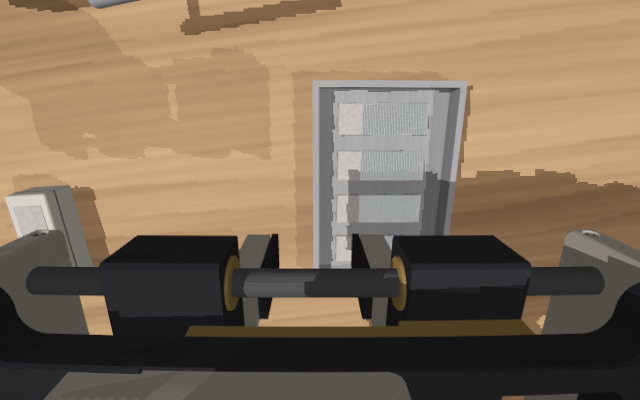

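The wrist view matches the predicted tray corners: (314,81) and (467,82) seen, about 1 px from the prediction. The fingers straddle the left wall. Next I'll descend and grip.

```bash
python3 -m creep '[{"grip":0.55,"delta_pos":[0.05,0.03,0.3],"rotation":[0,0,0]},{"grip":0.55,"delta_pos":[0.05,0.03,0.6],"rotation":[0,0,0]},{"grip":0.55,"delta_pos":[0.05,0.03,0.8],"rotation":[0,0,0]},{"grip":0.55,"delta_pos":[0.05,0.03,0.95],"rotation":[0,0,0]},{"grip":0.55,"delta_pos":[0.05,0.03,0.95],"rotation":[0,0,0]}]' 
python3 -m creep '[{"grip":0.55,"delta_pos":[0,0,0.08],"rotation":[0,0,0]},{"grip":0.55,"delta_pos":[0,0,0.15],"rotation":[0,0,0]},{"grip":0.55,"delta_pos":[0,0,0.15],"rotation":[0,0,0]}]'
for i in 1 2; do python3 -m creep '[{"grip":1,"delta_pos":[0,0,0],"rotation":[0,0,0]},{"grip":1,"delta_pos":[0,0,0],"rotation":[0,0,0]},{"grip":1,"delta_pos":[0,0,0],"rotation":[0,0,0]},{"grip":1,"delta_pos":[0,0,0],"rotation":[0,0,0]},{"grip":1,"delta_pos":[0,0,0],"rotation":[0,0,0]}]'; done; python3 -c "
from h import *
o=st();go([.4708,-.3094,.036],3.7,o)"
```

```text
clock: 3.35
tool_pos: [0.4715, -0.0398, 0.0535]
orientation: [180.0, 0.0, -6.2]
force: [0.2, -0.5, -0.1]
opening: 0.0394
gripper_force: 0.0
clock: 3.65
tool_pos: [0.4711, -0.0404, 0.0385]
orientation: [-180.0, -0.0, -6.2]
force: [-0.2, -0.5, 0.4]
opening: 0.0395
gripper_force: 0.0
clock: 4.15
tool_pos: [0.4712, -0.0405, 0.0387]
orientation: [-180.0, -0.0, -6.2]
force: [0.5, 3.3, 0.3]
opening: 0.005
gripper_force: 1.5
clock: 4.65
tool_pos: [0.4712, -0.0405, 0.0387]
orientation: [-180.0, -0.0, -6.2]
force: [-0.9, 1.2, 3.0]
opening: 0.0044
gripper_force: 30.0
4.65 [ 0.4712 -0.0405  0.0387] [-1.7999e+02 -2.0000e-02 -6.1800e+00] F [-0.9  1.2  3. ] op 0.0044 30.000644624233246
dpos [0.286 2.674 0.027] rot [-0.   -0.   -0.11]
```

```bash
for i in 1 2 3; do python3 -m creep '[{"grip":1,"delta_pos":[0.02,0.16,0],"rotation":[0,0,0]},{"grip":1,"delta_pos":[0.04,0.32,0],"rotation":[0,0,0]},{"grip":1,"delta_pos":[0.06,0.48,0],"rotation":[0,0,0]},{"grip":1,"delta_pos":[0.07,0.64,0],"rotation":[0,0,0]},{"grip":1,"delta_pos":[0.08,0.8,0],"rotation":[0,0,0]}]'|egrep 'pos|force|open'; done
python3 -m creep '[{"grip":1,"delta_pos":[0,0,0],"rotation":[0,0,-0.03]},{"grip":1,"delta_pos":[0,0,0],"rotation":[0,0,-0.06]},{"grip":1,"delta_pos":[0,0,0],"rotation":[0,0,-0.09]},{"grip":1,"delta_pos":[0,0,0],"rotation":[0,0,-0.11]},{"grip":1,"delta_pos":[0,0,0],"rotation":[0,0,-0.11]}]'
python3 -c "
from h import *
o=st();go([.4708,-.3094,.0387],3.7,o);s=snap('top');a=s['color'][:,:,::-1]
cv2.imwrite('pics/t2.png',cv2.resize(a[190:290,380:480],None,fx=6,fy=6,interpolation=cv2.INTER_CUBIC))"
```

```text
tool_pos: [0.4708, -0.1211, 0.0387]
force: [-0.4, 4.9, 2.4]
opening: 0.0043
gripper_force: 30.0
tool_pos: [0.47, -0.2015, 0.0387]
force: [0.6, 5.4, 3.3]
opening: 0.0046
gripper_force: 30.0
tool_pos: [0.4692, -0.2818, 0.0387]
force: [1.2, 6.3, 5.2]
opening: 0.0044
gripper_force: 30.0
clock: 6.65
tool_pos: [0.4682, -0.282, 0.0387]
orientation: [-180.0, 0.1, 3.7]
force: [-2.8, -0.5, 6.5]
opening: 0.0048
gripper_force: 30.2
6.65 [ 0.4682 -0.282   0.0387] [-1.80e+02  7.00e-02  3.73e+00] F [-2.8 -0.5  6.5] op 0.0048 30.16434520483017
dpos [ 0.008  0.275 -0.   ] rot [-0.     0.001  0.   ]
```

View pics/t2.png

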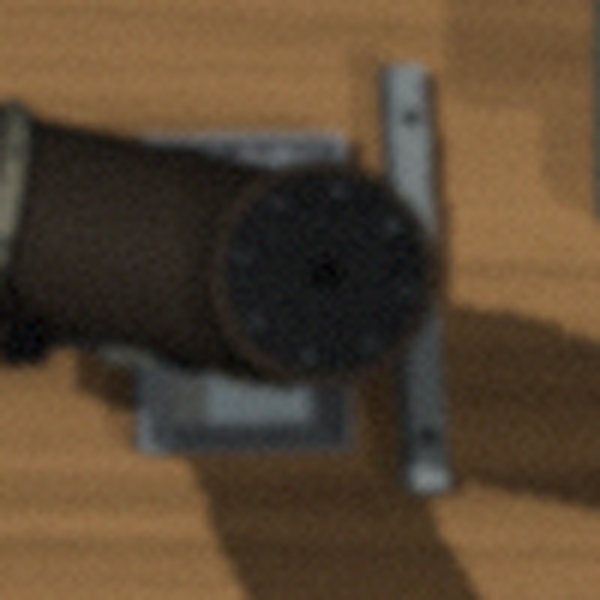

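The tray still lags the rail in yaw. Its right edge runs (350,133)-(352,450) and the rail edge (382,68)-(410,490), so it needs about 3.4° more.

```bash
python3 -m creep '[{"grip":1,"delta_pos":[0,0,0],"rotation":[0,0,-0.02]},{"grip":1,"delta_pos":[0,0,0],"rotation":[0,0,-0.04]},{"grip":1,"delta_pos":[0,0,0],"rotation":[0,0,-0.04]}]'|egrep 'pos|force|ori'
cat > m.py <<'E'
from h import *
o=st();s=snap('top');a=s['color'][:,:,::-1]
cv2.imwrite('pics/t3.png',cv2.resize(a[190:290,380:480],None,fx=6,fy=6,interpolation=cv2.INTER_CUBIC))
E
python3 m.py
```

```text
tool_pos: [0.4682, -0.2819, 0.0387]
orientation: [-180.0, 0.1, 7.3]
force: [-3.4, -0.3, 5.9]
gripper_force: 30.2
7.0 [ 0.4682 -0.2819  0.0387] [-1.7999e+02  7.0000e-02  7.3300e+00] F [-3.4 -0.3  5.9] op 0.0045 30.156038403511047
```

View pics/t3.png

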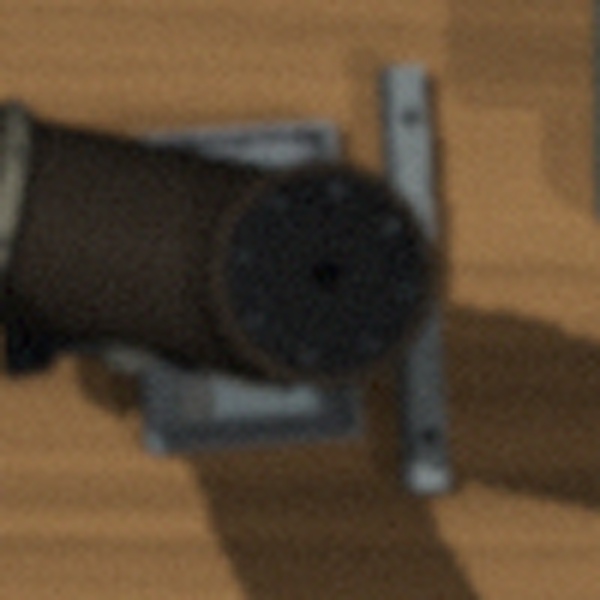

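```bash
python3 -m creep '[{"grip":1,"delta_pos":[-0.005,0.05,0],"rotation":[0,0,0]},{"grip":1,"delta_pos":[-0.01,0.1,0],"rotation":[0,0,0]},{"grip":1,"delta_pos":[-0.012,0.15,0],"rotation":[0,0,0]},{"grip":1,"delta_pos":[-0.014,0.2,0],"rotation":[0,0,0]},{"grip":1,"delta_pos":[-0.014,0.23,0],"rotation":[0,0,0]}]'|egrep 'pos|force|ori'
for i in 1 2 3; do python3 -m creep '[{"grip":1,"delta_pos":[0,0.01,0],"rotation":[0,0,0]},{"grip":1,"delta_pos":[0,0.01,0],"rotation":[0,0,0]}]'|egrep 'pos|force|ori'; done
```

```text
tool_pos: [0.4703, -0.3042, 0.0387]
orientation: [-179.9, 0.0, 7.3]
force: [-1.2, 7.9, 8.7]
gripper_force: 30.0
tool_pos: [0.4704, -0.3052, 0.0387]
orientation: [-180.0, 0.0, 7.3]
force: [-1.3, 5.6, 6.8]
gripper_force: 30.0
tool_pos: [0.4705, -0.3055, 0.0387]
orientation: [-179.9, 0.0, 7.3]
force: [-0.7, 10.3, 8.7]
gripper_force: 30.0
tool_pos: [0.4708, -0.3058, 0.0387]
orientation: [-179.9, 0.0, 7.3]
force: [0.3, 15.3, 10.2]
gripper_force: 30.0
```

```bash
for i in 1 2; do python3 -m creep '[{"grip":1,"delta_pos":[0,0.01,0],"rotation":[0,0,0]},{"grip":1,"delta_pos":[0,0.01,0],"rotation":[0,0,0]}]'|egrep 'pos|force|ori'; done
python3 -m creep '[{"grip":0.75,"delta_pos":[0,0,0],"rotation":[0,0,0]},{"grip":0.75,"delta_pos":[0,0,0],"rotation":[0,0,0]},{"grip":0.75,"delta_pos":[0,0,0],"rotation":[0,0,0]},{"grip":0.75,"delta_pos":[0,0,0],"rotation":[0,0,0]}]'
python3 -m creep '[{"grip":0.75,"delta_pos":[0,0,-0.5],"rotation":[0,0,0]},{"grip":0.75,"delta_pos":[0,0,-1],"rotation":[0,0,0]},{"grip":0.75,"delta_pos":[0,0,-1],"rotation":[0,0,0]},{"grip":0.75,"delta_pos":[0,0,-1],"rotation":[0,0,0]}]'
python3 - <<'E'
from h import *
o=st();s=snap('wrist','w2.png')
E
```

```text
tool_pos: [0.4714, -0.3063, 0.0387]
orientation: [-179.9, -0.1, 7.3]
force: [2.7, 18.4, 9.3]
gripper_force: 30.0
tool_pos: [0.4723, -0.307, 0.0387]
orientation: [-179.9, -0.1, 7.3]
force: [4.3, 20.9, 8.9]
gripper_force: 30.1
clock: 8.95
tool_pos: [0.4707, -0.3099, 0.0383]
orientation: [-180.0, 0.0, 7.3]
force: [0.2, 0.9, 0.1]
opening: 0.0217
gripper_force: 0.0
clock: 9.35
tool_pos: [0.4716, -0.3101, 0.1401]
orientation: [179.9, -0.2, 7.3]
force: [-0.1, -0.4, -0.8]
opening: 0.0222
gripper_force: 0.0
9.35 [ 0.4716 -0.3101  0.1401] [ 1.7994e+02 -1.7000e-01  7.2700e+00] F [-0.1 -0.4 -0.8] op 0.0222 0.0
```

View pics/w2.png

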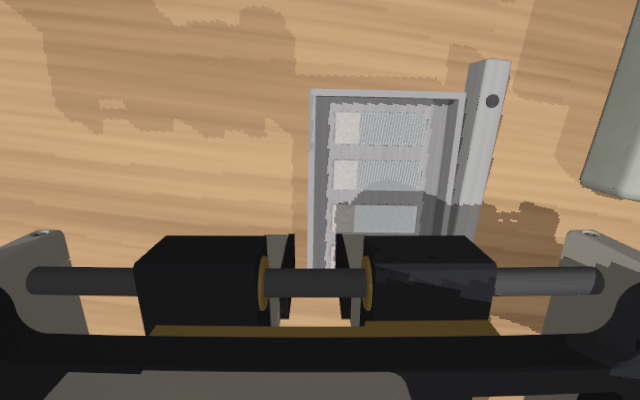

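The tray looks flush, with its right wall at (466,95) meeting the rail edge. I'll turn for the handle, then check the tray from above.

```bash
python3 -m creep '[{"grip":0.75,"delta_pos":[0,0,-0.3],"rotation":[0,0,0.09]},{"grip":0.75,"delta_pos":[0,0,-0.6],"rotation":[0,0,0.18]},{"grip":0.75,"delta_pos":[0,0,-0.6],"rotation":[0,0,0.27]},{"grip":0.75,"delta_pos":[0,0,-0.6],"rotation":[0,0,0.36]},{"grip":0.75,"delta_pos":[0,0,-0.6],"rotation":[0,0,0.45]}]' >/dev/null
python3 -m creep '[{"grip":0.75,"delta_pos":[0,0,0],"rotation":[0,0,0.09]},{"grip":0.75,"delta_pos":[0,0,0],"rotation":[0,0,0.18]},{"grip":0.75,"delta_pos":[0,0,0],"rotation":[0,0,0.27]},{"grip":0.75,"delta_pos":[0,0,0],"rotation":[0,0,0.36]},{"grip":0.75,"delta_pos":[0,0,0],"rotation":[0,0,0.45]}]'>/dev/null
python3 -m creep '[{"grip":0.75,"delta_pos":[-0.3,-0.3,0],"rotation":[0,0,0.09]},{"grip":0.75,"delta_pos":[-0.6,-0.6,0],"rotation":[0,0,0.147]},{"grip":0.75,"delta_pos":[-1,-1,0],"rotation":[0,0,0.147]},{"grip":0.75,"delta_pos":[-1,-1,0],"rotation":[0,0,0.147]}]'
python3 -m creep '[{"grip":0.75,"delta_pos":[-0.5,0,0],"rotation":[0,0,0]},{"grip":0.75,"delta_pos":[-1,0,0],"rotation":[0,0,0]},{"grip":0.75,"delta_pos":[-1,0,0],"rotation":[0,0,0]}]'
python3 - <<'E'
from h import *
o=st();go([.6261,.0266,.13],-86.9,o);s=snap('top');a=s['color'][:,:,::-1]
cv2.imwrite('pics/t4.png',cv2.resize(a[190:290,380:480],None,fx=6,fy=6,interpolation=cv2.INTER_CUBIC))
E
```

```text
clock: 10.8
tool_pos: [0.5404, -0.1823, 0.1969]
orientation: [179.9, 0.0, -86.8]
force: [-0.2, -1.1, 0.1]
opening: 0.0218
gripper_force: 0.0
clock: 11.1
tool_pos: [0.5328, -0.0818, 0.1972]
orientation: [179.9, 0.0, -86.7]
force: [0.2, -0.8, 1.1]
opening: 0.022
gripper_force: 0.0
11.1 [ 0.5328 -0.0818  0.1972] [ 1.7986e+02  2.0000e-02 -8.6680e+01] F [ 0.2 -0.8  1.1] op 0.022 0.0
dpos [-1.028 -0.996  0.67 ] rot [0.002 0.    0.002]
```

View pics/t4.png

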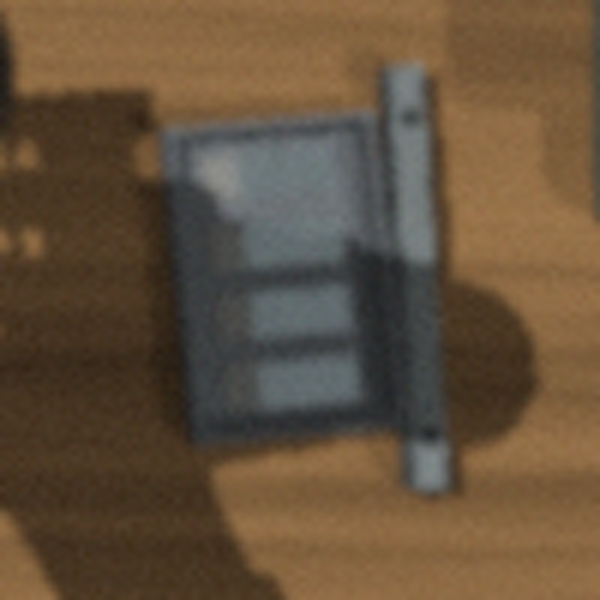

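Run:
```python
from h import *
s=snap('top')
T=lambda p:(np.array(p)+.5)/6-.5+[380,190]
t=ray(s,T([(163,128),(380,113),(402,428),(193,443)]),.025)[:,:2]
r=ray(s,T([(382,66),(427,64),(455,490),(408,493)]),.03)[:,:2]
rc=r.mean(0);d=r[0]+r[1]-r[2]-r[3];x=d/np.linalg.norm(d);y=np.array([-x[1],x[0]])
print(rc,np.degrees(np.arctan2(x[1],x[0])),t.mean(0))
print((t-rc)@np.c_[x,y]);print((t.mean(0)-rc)@np.c_[x,y])
```

```text
[ 0.47869845 -0.4360688 ] 3.5295665427066685 [ 0.47706203 -0.36162465]
[[ 0.09017969  0.13854798]
 [ 0.09375164  0.01438702]
 [-0.08435673  0.01308407]
 [-0.0877757   0.13159568]]
[0.00294973 0.07440369]
```

```bash
python3 -m creep '[{"grip":1,"delta_pos":[0.5,0.3,-0.25],"rotation":[0,0,0]},{"grip":1,"delta_pos":[1,0.6,-0.5],"rotation":[0,0,0]},{"grip":1,"delta_pos":[1,0.6,-0.5],"rotation":[0,0,0]}]'>/dev/null
python3 -m creep '[{"grip":1,"delta_pos":[0.5,0,0],"rotation":[0,0,0]},{"grip":1,"delta_pos":[1,0,0],"rotation":[0,0,0]},{"grip":1,"delta_pos":[1,0,0],"rotation":[0,0,0]},{"grip":1,"delta_pos":[1,0,0],"rotation":[0,0,0]}]'
python3 - <<'E'
from h import *
o=st();s=snap('wrist','w3.png')
c=proj(s,[[.4745,-.3668,.025],[.479,-.4367,.03]]);print(c)
a=cv2.imread('pics/w3.png')
u,v=c.mean(0).astype(int);v0=max(0,v-75);u0=max(0,u-130);print(u0,v0)
cv2.imwrite('pics/w3c.png',cv2.resize(a[v0:v0+190,u0:u0+260],None,fx=3,fy=3,interpolation=cv2.INTER_CUBIC))
E
```

```text
clock: 11.9
tool_pos: [0.483, -0.2912, 0.2471]
orientation: [179.8, 0.0, -87.2]
force: [0.4, -0.1, 0.3]
opening: 0.0004
gripper_force: 0.0
11.9 [ 0.483  -0.2912  0.2471] [ 1.7985e+02  5.0000e-02 -8.7200e+01] F [ 0.4 -0.1  0.3] op 0.0004 0.0
[[325.9702593  107.3534256 ]
 [325.73586478  36.68314172]]
195 0
```

View pics/w3c.png

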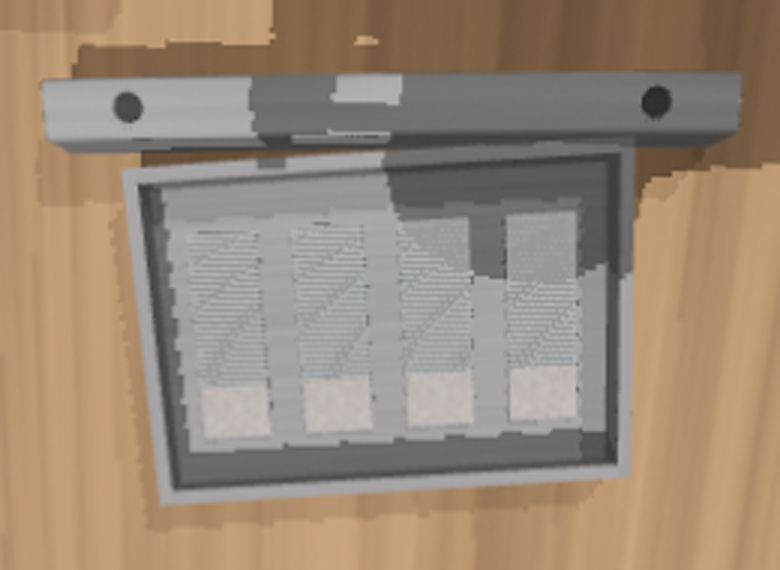

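The tray is skewed: its right (near) end touches the rail at (634,145), while the left end has a gap at (123,171). I'll measure it exactly.

```bash
cat > tr.py <<'E'
from h import *
def meas(s,t,r,f,off):
    T=lambda p:(np.array(p)+.5)/f-.5+off
    t=ray(s,T(t),.025)[:,:2]; r=ray(s,T(r),.03)[:,:2]
    rc=r.mean(0);d=r[1]+r[2]-r[0]-r[3]
    if d[0]<0:d=-d
    x=d/np.linalg.norm(d);y=np.array([-x[1],x[0]])
    print('rail',rc,np.degrees(np.arctan2(x[1],x[0])),'traycorners',np.round(t,4).tolist())
    print(np.round((t-rc)@np.c_[x,y],4).tolist(),'centre',(t.mean(0)-rc)@np.c_[x,y])
E
python3 - <<'E'
from tr import *
s=snap('wrist')
meas(s,[(123,171),(634,140),(631,476),(161,505)],[(42,80),(741,73),(738,132),(48,138)],3,[195,0])
go([.484,-.277,.25],-87)
E
```

```text
rail [ 0.47999737 -0.43803961] 3.5207116713780278 traycorners [[0.5732, -0.4127], [0.395, -0.4321], [0.3813, -0.3144], [0.5602, -0.294]]
[[0.0946, 0.0196], [-0.0845, 0.0111], [-0.0909, 0.1295], [0.0889, 0.1388]] centre [0.00202755 0.07473816]
dpos [-0.122 -0.009 -0.022] rot [ 0.001  0.    -0.   ]
```

```bash
python3 -m creep '[{"grip":1,"delta_pos":[-0.2,0.03,0.3],"rotation":[0,0,-0.008]},{"grip":1,"delta_pos":[-0.21,0.03,0.7],"rotation":[0,0,-0.008]},{"grip":1,"delta_pos":[-0.21,0.03,1],"rotation":[0,0,-0.008]},{"grip":1,"delta_pos":[-0.21,0.03,1],"rotation":[0,0,-0.008]}]' |egrep 'pos|force|ori'
python3 -m creep '[{"grip":1,"delta_pos":[0,0,0.3],"rotation":[0,0,0]},{"grip":1,"delta_pos":[0,0,0.6],"rotation":[0,0,0]},{"grip":1,"delta_pos":[0,0,0.9],"rotation":[0,0,0]},{"grip":1,"delta_pos":[0,0,1],"rotation":[0,0,0]},{"grip":1,"delta_pos":[0,0,1],"rotation":[0,0,0]}]' |egrep 'pos|force|ori'
python3 -m creep '[{"grip":1,"delta_pos":[0,0,0.08],"rotation":[0,0,0]},{"grip":1,"delta_pos":[0,0,0.15],"rotation":[0,0,0]},{"grip":1,"delta_pos":[0,0,0.15],"rotation":[0,0,0]}]' |egrep 'pos|force|ori'
python3 -m creep '[{"grip":1,"delta_pos":[0.04,0,0],"rotation":[0,0,0]},{"grip":1,"delta_pos":[0.08,0,0],"rotation":[0,0,0]},{"grip":1,"delta_pos":[0.12,0,0],"rotation":[0,0,0]},{"grip":1,"delta_pos":[0.16,0,0],"rotation":[0,0,0]},{"grip":1,"delta_pos":[0.2,0,0],"rotation":[0,0,0]}]' |egrep 'pos|force|ori'
for i in 1 2 3; do python3 -m creep '[{"grip":1,"delta_pos":[0.01,0,0],"rotation":[0,0,0]},{"grip":1,"delta_pos":[0.02,0,0],"rotation":[0,0,0]}]' |egrep 'pos|force'; done
```

```text
tool_pos: [0.4778, -0.2661, 0.1449]
orientation: [179.6, 0.1, -86.1]
force: [0.4, 0.8, 0.8]
gripper_force: 0.0
tool_pos: [0.4805, -0.2676, 0.0486]
orientation: [179.9, 0.0, -86.1]
force: [0.3, 0.4, 0.0]
gripper_force: 0.0
tool_pos: [0.4804, -0.2678, 0.0336]
orientation: [-180.0, 0.0, -86.2]
force: [-0.4, -0.3, -0.4]
gripper_force: 0.0
tool_pos: [0.4818, -0.2883, 0.0337]
orientation: [-180.0, -0.0, -86.2]
force: [0.5, 0.2, 0.4]
gripper_force: 0.0
tool_pos: [0.4818, -0.29, 0.0335]
force: [-0.3, 0.0, 0.1]
gripper_force: 0.0
tool_pos: [0.482, -0.2916, 0.0335]
force: [1.2, 5.0, 1.5]
gripper_force: 2.3
tool_pos: [0.4827, -0.2936, 0.0336]
force: [3.0, 4.1, -1.4]
gripper_force: 1.9
```

```bash
for i in 1 2 3; do python3 -m creep '[{"grip":1,"delta_pos":[0.01,0,0],"rotation":[0,0,0]},{"grip":1,"delta_pos":[0.02,0,0],"rotation":[0,0,0]}]' |egrep 'pos|force'; done
```

```text
tool_pos: [0.4829, -0.2957, 0.0336]
force: [3.5, 4.4, -1.6]
gripper_force: 2.2
tool_pos: [0.4832, -0.2968, 0.0336]
force: [4.5, 18.1, 4.0]
gripper_force: 8.4
tool_pos: [0.4833, -0.297, 0.0336]
force: [4.1, 29.7, 8.4]
gripper_force: 14.9
```

```bash
python3 -m creep '[{"grip":1,"delta_pos":[-0.1,0,0],"rotation":[0,0,0]},{"grip":1,"delta_pos":[-0.25,0,0],"rotation":[0,0,0]},{"grip":1,"delta_pos":[-0.25,0,-0.3],"rotation":[0,0,0]},{"grip":1,"delta_pos":[-0.25,0,-0.7],"rotation":[0,0,0]},{"grip":1,"delta_pos":[-0.25,0,-1],"rotation":[0,0,0]}]' >/dev/null
python3 -m creep '[{"grip":1,"delta_pos":[0.1,0,-0.4],"rotation":[0,0,0]},{"grip":1,"delta_pos":[0.2,0,-0.8],"rotation":[0,0,0]},{"grip":1,"delta_pos":[0.2,0,-1],"rotation":[0,0,0]},{"grip":1,"delta_pos":[0.2,0,-1],"rotation":[0,0,0]}]' >/dev/null
python3 - <<'E'
from h import *
o=st();s=snap('wrist','w4.png')
a=cv2.imread('pics/w4.png')
cv2.imwrite('pics/w4c.png',cv2.resize(a[0:190,195:455],None,fx=3,fy=3,interpolation=cv2.INTER_CUBIC))
E
```

```text
15.8 [ 0.4832 -0.2955  0.2372] [-1.797e+02 -1.600e-01 -8.622e+01] F [ 0.1 -0.5 -0.3] op 0.0006 0.0
```

View pics/w4c.png

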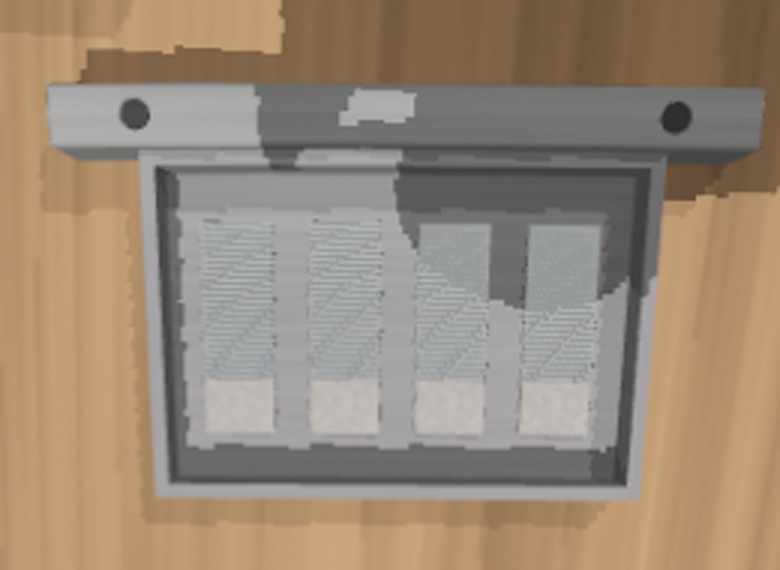

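The tray is now flush: its top edge runs (139,155)-(666,155) along the rail, and its centre (402) is within 1 mm of the rail's (405). Next is the handle.

```bash
for i in 1 2; do python3 -m creep '[{"grip":0.75,"delta_pos":[-0.5,-0.4,0],"rotation":[0,0,0.004]},{"grip":0.75,"delta_pos":[-1,-0.8,0],"rotation":[0,0,0.004]},{"grip":0.75,"delta_pos":[-1,-0.8,0],"rotation":[0,0,0.004]}]' >/dev/null; done
python3 -m creep '[{"grip":0.75,"delta_pos":[-0.5,0,0.4],"rotation":[0,0,0]},{"grip":0.75,"delta_pos":[-1,0,0.8],"rotation":[0,0,0]},{"grip":0.75,"delta_pos":[-1,0,0.8],"rotation":[0,0,0]},{"grip":0.75,"delta_pos":[-1,0,0.8],"rotation":[0,0,0]}]'
python3 - <<'E'
from h import *
o=st();go([.6261,.0266,.063],-86.9,o);s=snap('wrist','w5.png');print(proj(s,[[.6261+.0537*.06,.0266-.06,.057],[.6261-.0537*.06,.0266+.06,.057]]))
E
```

```text
clock: 16.85
tool_pos: [0.6209, 0.017, 0.1488]
orientation: [179.6, -0.1, -86.8]
force: [-0.3, -0.2, 0.0]
opening: 0.0221
gripper_force: 0.0
16.85 [0.6209 0.017  0.1488] [ 1.7957e+02 -8.0000e-02 -8.6780e+01] F [-0.3 -0.2  0. ] op 0.0221 0.0
dpos [-0.094 -0.064  0.858] rot [ 0.005 -0.001  0.001]
[[306.76785615 143.43881213]
 [307.34205104 290.70715672]]
```

View pics/w5.png

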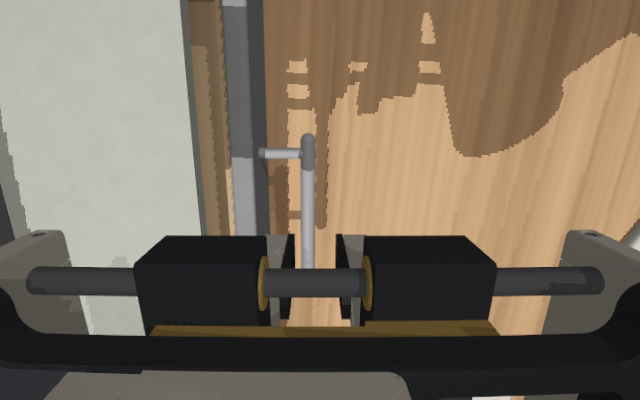

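The bar sits at u≈308 as predicted. I'll descend, close and pull.

```bash
python3 -m creep '[{"grip":0.75,"delta_pos":[-0.05,-0.06,0.2],"rotation":[0,0,0]},{"grip":0.75,"delta_pos":[-0.05,-0.06,0.4],"rotation":[0,0,0]},{"grip":0.75,"delta_pos":[-0.05,-0.06,0.6],"rotation":[0,0,0]},{"grip":0.75,"delta_pos":[-0.05,-0.06,0.8],"rotation":[0,0,0]},{"grip":0.75,"delta_pos":[-0.05,-0.06,0.85],"rotation":[0,0,0]}]' |egrep 'pos|force|ori'
for i in 1 2; do python3 -m creep '[{"grip":1,"delta_pos":[0,0,0],"rotation":[0,0,0]},{"grip":1,"delta_pos":[0,0,0],"rotation":[0,0,0]},{"grip":1,"delta_pos":[0,0,0],"rotation":[0,0,0]},{"grip":1,"delta_pos":[0,0,0],"rotation":[0,0,0]}]' |egrep 'pos|force|open'; done
```

```text
tool_pos: [0.6282, 0.0187, 0.0665]
orientation: [179.8, -0.0, -87.0]
force: [-0.1, -0.0, 0.5]
gripper_force: 0.0
tool_pos: [0.6298, 0.0196, 0.0693]
force: [-0.8, -3.1, -0.8]
opening: 0.0097
gripper_force: 30.0
tool_pos: [0.63, 0.0197, 0.0693]
force: [0.6, -5.8, 3.2]
opening: 0.0102
gripper_force: 30.0
```

```bash
python3 -m creep '[{"grip":1,"delta_pos":[0,0.05,0.02],"rotation":[0,0,0]},{"grip":1,"delta_pos":[0,0.15,0.04],"rotation":[0,0,0]},{"grip":1,"delta_pos":[0,0.3,0.04],"rotation":[0,0,0]},{"grip":1,"delta_pos":[0,0.45,0.04],"rotation":[0,0,0]},{"grip":1,"delta_pos":[0,0.6,0.04],"rotation":[0,0,0]}]' |egrep 'pos|force|open'
python3 -m creep '[{"grip":1,"delta_pos":[0,0.15,0],"rotation":[0,0,0]},{"grip":1,"delta_pos":[0,0.3,0],"rotation":[0,0,0]},{"grip":1,"delta_pos":[0,0.45,0],"rotation":[0,0,0]},{"grip":1,"delta_pos":[0,0.6,0],"rotation":[0,0,0]},{"grip":1,"delta_pos":[0,0.65,0],"rotation":[0,0,0]}]' |egrep 'pos|force|open'
for i in 1 2 3; do python3 -m creep '[{"grip":1,"delta_pos":[0,0.03,0],"rotation":[0,0,0]},{"grip":1,"delta_pos":[0,0.06,0],"rotation":[0,0,0]}]' |egrep 'pos|force|open'; done
```

```text
tool_pos: [0.5741, 0.017, 0.069]
force: [1.4, -6.8, 22.7]
opening: 0.0098
gripper_force: 30.0
tool_pos: [0.5085, 0.0139, 0.069]
force: [1.4, -9.3, 25.3]
opening: 0.0099
gripper_force: 30.0
tool_pos: [0.5036, 0.0137, 0.069]
force: [1.8, -9.0, 28.8]
opening: 0.0099
gripper_force: 30.0
tool_pos: [0.4978, 0.0134, 0.0689]
force: [1.5, -8.9, 28.7]
opening: 0.0103
gripper_force: 30.0
tool_pos: [0.4946, 0.0135, 0.0691]
force: [23.1, -21.0, 6.0]
opening: 0.0098
gripper_force: 30.0
```

```bash
python3 -m creep '[{"grip":0.75,"delta_pos":[0,-0.02,0],"rotation":[0,0,0]},{"grip":0.75,"delta_pos":[0,-0.02,0],"rotation":[0,0,0]},{"grip":0.75,"delta_pos":[0,-0.02,0],"rotation":[0,0,0]}]' |egrep 'pos|force|open'
python3 -m creep '[{"grip":0.75,"delta_pos":[0,-0.02,-0.3],"rotation":[0,0,0]},{"grip":0.75,"delta_pos":[0,-0.02,-0.6],"rotation":[0,0,0]},{"grip":0.5,"delta_pos":[0,-0.02,-0.95],"rotation":[0,0,-0.09]},{"grip":0.3,"delta_pos":[0,0,-1],"rotation":[0,0,-0.18]},{"grip":0.3,"delta_pos":[0,0,-1],"rotation":[0,0,-0.27]}]' |egrep 'pos|force|open'
python3 -m creep '[{"grip":0.3,"delta_pos":[0,0,-0.3],"rotation":[0,0,-0.09]},{"grip":0.3,"delta_pos":[0,0,-0.5],"rotation":[0,0,-0.18]},{"grip":0.3,"delta_pos":[0,0,-0.5],"rotation":[0,0,-0.27]},{"grip":0.3,"delta_pos":[0,0,-0.5],"rotation":[0,0,-0.36]},{"grip":0.3,"delta_pos":[0,0,-0.5],"rotation":[0,0,-0.45]}]' >/dev/null
python3 -m creep '[{"grip":0.3,"delta_pos":[0,0,0],"rotation":[0,0,-0.09]},{"grip":0.3,"delta_pos":[0,0,0],"rotation":[0,0,-0.18]},{"grip":0.3,"delta_pos":[0,0,0],"rotation":[0,0,-0.213]},{"grip":0.3,"delta_pos":[0,0,0],"rotation":[0,0,-0.213]}]' |egrep 'pos|ori|force|open'
python3 -c "
from h import *
o=st();go([.4489,.2102,.1],-3,o);s=snap('top');a=s['color'][:,:,::-1]
cv2.imwrite('pics/t6.png',cv2.resize(a[130:275,160:385],None,fx=3.5,fy=3.5,interpolation=cv2.INTER_CUBIC))"
```

```text
tool_pos: [0.4898, 0.0132, 0.0651]
force: [3.6, 1.5, 1.9]
opening: 0.0214
gripper_force: 1.3
tool_pos: [0.4886, 0.0129, 0.1657]
force: [0.4, -0.2, -0.8]
opening: 0.0406
gripper_force: 0.0
tool_pos: [0.488, 0.0127, 0.2139]
orientation: [180.0, 0.1, -2.9]
force: [0.2, -0.2, -0.3]
opening: 0.0614
gripper_force: 0.0
21.5 [0.488  0.0127 0.2139] [ 1.7999e+02  1.0000e-01 -2.9000e+00] F [ 0.2 -0.2 -0.3] op 0.0614 0.0
dpos [-0.489 -1.953  1.139] rot [0.    0.001 0.001]
```

View pics/t6.png

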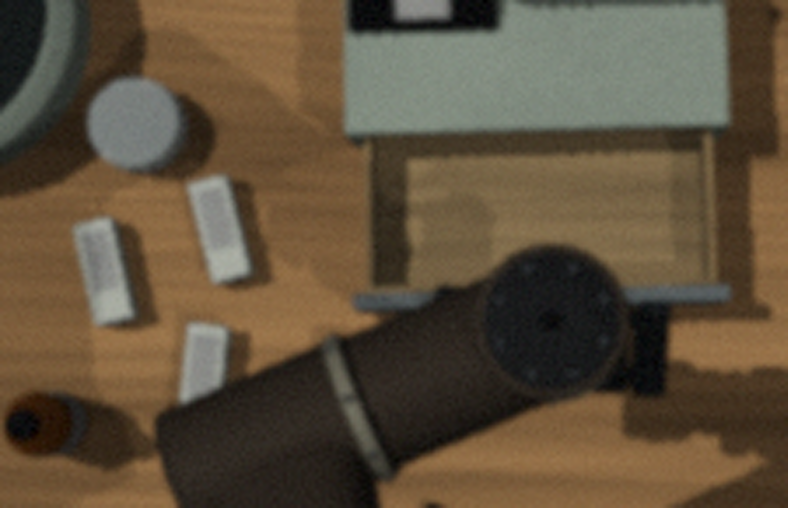

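The drawer is open: its interior spans columns 375–703 and its front is at row 295. Next I'll write a blob detector, so box positions don't need viewing.

```bash
cat > det.py <<'E'
from h import *
def det(cam,z,x0=.33,x1=.8,y0=-.2,y1=.6,pr=True):
    s=snap(cam);X,Y=np.meshgrid(np.arange(x0,x1,.001),np.arange(y0,y1,.001),indexing='ij')
    uv=proj(s,np.stack([X,Y,0*X+z],-1)).astype(np.float32).reshape(*X.shape,2)
    g=cv2.remap(s['color'],uv,None,cv2.INTER_CUBIC);h=cv2.cvtColor(g,cv2.COLOR_RGB2HSV)
    m=((h[...,1]<60)&(h[...,2]>95)).astype(np.uint8)*255
    m=cv2.morphologyEx(m,cv2.MORPH_OPEN,np.ones((5,5)))
    for c in cv2.findContours(m,cv2.RETR_EXTERNAL,cv2.CHAIN_APPROX_NONE)[0]:
        (v,u),(w,hh),a=cv2.minAreaRect(c);b=cv2.boxPoints(((v,u),(w,hh),a))
        L,S=max(w,hh),min(w,hh)
        if not(60<L<130 and 25<S<60): continue
        e=b[1]-b[0] if np.hypot(*(b[1]-b[0]))>np.hypot(*(b[2]-b[1])) else b[2]-b[1]
        yaw=np.degrees(np.arctan2(e[0],e[1])); yaw=(yaw+90)%180-90
        print(cam,'c',round(x0+u/1000,4),round(y0+v/1000,4),'yaw',round(yaw,1),'LxS',round(L),round(S),'V',int(h[...,2][c[:,0,1],c[:,0,0]].mean()))
    return s,g
E
python3 - <<'E'
from det import *
s,g=det('top',.032)
T=lambda p:(np.array(p)+.5)/3.5-.5+[160,130]
print('wall in L,R',ray(s,T([(372,215),(712,215)]),.073)[:,:2]);print('front',ray(s,T([(360,300),(725,293)]),.078)[:,:2])
print('cab',ray(s,T([(348,135),(728,127)]),.095)[:,:2])
E
python3 -m creep '[{"grip":0.3,"delta_pos":[-0.25,-0.5,0],"rotation":[0,0,0]},{"grip":0.3,"delta_pos":[-0.49,-1,0.3],"rotation":[0,0,0]},{"grip":0.3,"delta_pos":[-0.49,-1,0.3],"rotation":[0,0,0]}]' >/dev/null
python3 -m creep '[{"grip":0.3,"delta_pos":[0,-0.5,0],"rotation":[0,0,0]},{"grip":0.3,"delta_pos":[0,-0.95,0],"rotation":[0,0,0]},{"grip":0.3,"delta_pos":[0,-0.95,0],"rotation":[0,0,0]},{"grip":0.3,"delta_pos":[0,-0.95,0],"rotation":[0,0,0]}]'
python3 -c "
from h import *
o=st();go([.4489,.2102,.037],-3,o)"
```

```text
top c 0.6002 0.3361 yaw 15.9 LxS 104 41 V 119
top c 0.5568 0.4467 yaw 15.0 LxS 103 40 V 116
top c 0.4702 0.3459 yaw -3.8 LxS 77 41 V 121
wall in L,R [[ 0.61244557  0.18395776]
 [ 0.6195417  -0.1378586 ]]
front [[ 0.53143787  0.19221824]
 [ 0.54546299 -0.15058528]]
cab [[ 0.68499775  0.20654123]
 [ 0.70057137 -0.14973365]]
clock: 22.3
tool_pos: [0.4493, 0.2105, 0.184]
orientation: [179.9, 0.1, -2.9]
force: [-0.1, -0.4, -0.3]
opening: 0.0619
gripper_force: 0.0
22.3 [0.4493 0.2105 0.184 ] [ 1.7995e+02  6.0000e-02 -2.9100e+00] F [-0.1 -0.4 -0.3] op 0.0619 0.0
dpos [-0.003  0.002  1.47 ] rot [0.001 0.001 0.001]
```

```bash
python3 -m creep '[{"grip":0.3,"delta_pos":[0,0,0.4],"rotation":[0,0,0]},{"grip":0.3,"delta_pos":[0,0,0.8],"rotation":[0,0,0]},{"grip":0.3,"delta_pos":[0,0,1],"rotation":[0,0,0]},{"grip":0.3,"delta_pos":[0,0,1],"rotation":[0,0,0]}]'|egrep 'pos|force'
python3 -m creep '[{"grip":0.3,"delta_pos":[0,0,0.25],"rotation":[0,0,0]},{"grip":0.3,"delta_pos":[0,0,0.45],"rotation":[0,0,0]},{"grip":0.3,"delta_pos":[0,0,0.5],"rotation":[0,0,0]},{"grip":0.3,"delta_pos":[0,0,0.5],"rotation":[0,0,0]}]'|egrep 'pos|force'
for i in 1 2; do python3 -m creep '[{"grip":1,"delta_pos":[0,0,0],"rotation":[0,0,0]},{"grip":1,"delta_pos":[0,0,0],"rotation":[0,0,0]},{"grip":1,"delta_pos":[0,0,0],"rotation":[0,0,0]},{"grip":1,"delta_pos":[0,0,0],"rotation":[0,0,0]}]'; done
python3 -m creep '[{"grip":1,"delta_pos":[0,0,-0.3],"rotation":[0,0,0]},{"grip":1,"delta_pos":[0,0,-0.6],"rotation":[0,0,0]},{"grip":1,"delta_pos":[0,0,-1],"rotation":[0,0,0]},{"grip":1,"delta_pos":[0,0,-1],"rotation":[0,0,0]}]'
python3 -c "
from h import *
o=st();go([.6246,-.0844,.13],3.1,o)"
```

```text
tool_pos: [0.4481, 0.207, 0.0819]
force: [-0.9, -0.1, 0.0]
gripper_force: 0.0
tool_pos: [0.4501, 0.2094, 0.0351]
force: [-0.1, 0.8, 0.5]
gripper_force: 0.0
clock: 23.5
tool_pos: [0.4502, 0.21, 0.0353]
orientation: [-180.0, -0.0, -2.9]
force: [-1.8, 0.2, 4.8]
opening: 0.0377
gripper_force: 30.0
clock: 23.9
tool_pos: [0.4502, 0.21, 0.0353]
orientation: [-180.0, -0.0, -2.9]
force: [-1.5, -0.4, 7.0]
opening: 0.0376
gripper_force: 30.0
clock: 24.3
tool_pos: [0.4522, 0.2117, 0.1395]
orientation: [-179.7, -0.4, -2.9]
force: [0.7, 1.3, -0.4]
opening: 0.0379
gripper_force: 30.0
24.3 [0.4522 0.2117 0.1395] [-179.67   -0.36   -2.89] F [ 0.7  1.3 -0.4] op 0.0379 29.986373484134674
dpos [1.87  2.871 0.091] rot [-0.003 -0.004 -0.067]
```

```bash
for i in 1 2; do python3 -m creep '[{"grip":1,"delta_pos":[0.2,0.3,0],"rotation":[0,0,0]},{"grip":1,"delta_pos":[0.4,0.6,0],"rotation":[0,0,0]},{"grip":1,"delta_pos":[0.62,0.95,0],"rotation":[0,0,0]}]'|egrep 'pos|open'; done
python3 -m creep '[{"grip":1,"delta_pos":[0.2,0.3,0],"rotation":[0,0,-0.067]},{"grip":1,"delta_pos":[0.4,0.6,0],"rotation":[0,0,-0.067]},{"grip":1,"delta_pos":[0.62,0.95,0],"rotation":[0,0,-0.067]},{"grip":1,"delta_pos":[0.62,0.95,0],"rotation":[0,0,-0.067]},{"grip":1,"delta_pos":[0.62,0.95,0],"rotation":[0,0,-0.067]}]'|egrep 'pos|open'
python3 -c "
from h import *
o=st();go([.6246,-.0844,.058],3.1,o)"
```

```text
tool_pos: [0.5071, 0.1111, 0.1344]
opening: 0.0376
tool_pos: [0.5642, 0.0125, 0.134]
opening: 0.038
tool_pos: [0.6205, -0.0855, 0.1333]
opening: 0.0377
25.4 [ 0.6205 -0.0855  0.1333] [-1.7999e+02  1.1000e-01  2.9400e+00] F [-0.6  0.2 -0.7] op 0.0377 29.986177682876587
dpos [ 0.043 -0.009  0.752] rot [-0.     0.001 -0.002]
```

```bash
python3 -m creep '[{"grip":1,"delta_pos":[0.04,0,0.2],"rotation":[0,0,0]},{"grip":1,"delta_pos":[0.04,0,0.4],"rotation":[0,0,0]},{"grip":1,"delta_pos":[0.04,0,0.6],"rotation":[0,0,0]},{"grip":1,"delta_pos":[0.04,0,0.7],"rotation":[0,0,0]},{"grip":1,"delta_pos":[0.04,0,0.74],"rotation":[0,0,0]}]'|egrep 'pos|force|open'
python3 -m creep '[{"grip":1,"delta_pos":[0,0,0.02],"rotation":[0,0,0]},{"grip":0.47,"delta_pos":[0,0,0.02],"rotation":[0,0,0]},{"grip":0.47,"delta_pos":[0,0,0.02],"rotation":[0,0,0]},{"grip":0.47,"delta_pos":[0,0,0.02],"rotation":[0,0,0]},{"grip":0.47,"delta_pos":[0,0,0.02],"rotation":[0,0,0]}]'|egrep 'pos|force|open'
python3 -m creep '[{"grip":0.47,"delta_pos":[0,0,-0.3],"rotation":[0,0,0]},{"grip":0.47,"delta_pos":[0,0,-0.7],"rotation":[0,0,0]},{"grip":0.3,"delta_pos":[0,0,-1],"rotation":[0,0,0]},{"grip":0.3,"delta_pos":[0,0,-1],"rotation":[0,0,0]}]'|egrep 'pos|force|open'
python3 -c "
from det import *
o=st();det('top',.032,y0=.15)
go([.4579,.3461,.12],-3.2,o)"
```

```text
tool_pos: [0.624, -0.0835, 0.0594]
force: [-0.2, -1.0, -1.2]
opening: 0.0374
gripper_force: 30.0
tool_pos: [0.6253, -0.0843, 0.0592]
force: [0.4, 0.7, -0.1]
opening: 0.047
gripper_force: 0.0
tool_pos: [0.6278, -0.0843, 0.1641]
force: [0.2, 0.9, 0.7]
opening: 0.0574
gripper_force: 0.0
26.8 [ 0.6278 -0.0843  0.1641] [179.98  -0.5    3.12] F [0.2 0.9 0.7] op 0.0574 0.0
top c 0.6003 0.3358 yaw 16.3 LxS 104 41 V 122
top c 0.5566 0.4475 yaw 15.3 LxS 102 39 V 118
top c 0.4572 0.3465 yaw -3.8 LxS 103 41 V 125
top c 0.345 0.3175 yaw -90.0 LxS 79 30 V 117
dpos [-1.466 -4.39   0.427] rot [-0.    -0.006  0.07 ]
```

```bash
for i in 1 2 3 4; do python3 -m creep '[{"grip":0.3,"delta_pos":[-0.15,-0.5,0],"rotation":[0,0,0]},{"grip":0.3,"delta_pos":[-0.33,-1,0],"rotation":[0,0,0]},{"grip":0.3,"delta_pos":[-0.33,-1,0],"rotation":[0,0,0]}]' >/dev/null; done
python3 -m creep '[{"grip":0.3,"delta_pos":[0,-0.39,0],"rotation":[0,0,0.073]},{"grip":0.3,"delta_pos":[0,-0.39,0],"rotation":[0,0,0.073]},{"grip":0.3,"delta_pos":[0,-0.39,0],"rotation":[0,0,0.073]}]'
python3 -c "
from h import *
o=st();go([.472,.3455,.035],-3.5,o)"
```

```text
clock: 28.35
tool_pos: [0.4695, 0.3467, 0.1576]
orientation: [179.9, 0.1, -3.4]
force: [0.0, 0.1, -0.6]
opening: 0.0612
gripper_force: 0.0
28.35 [0.4695 0.3467 0.1576] [ 1.7992e+02  6.0000e-02 -3.4100e+00] F [ 0.   0.1 -0.6] op 0.0612 0.0
dpos [0.027 0.009 1.226] rot [0.001 0.001 0.001]
```

```bash
python3 -m creep '[{"grip":0.3,"delta_pos":[0.03,0.01,0.3],"rotation":[0,0,0]},{"grip":0.3,"delta_pos":[0.03,0.01,0.6],"rotation":[0,0,0]},{"grip":0.3,"delta_pos":[0.03,0.01,0.9],"rotation":[0,0,0]},{"grip":0.3,"delta_pos":[0.03,0.01,1],"rotation":[0,0,0]},{"grip":0.3,"delta_pos":[0.03,0.01,1],"rotation":[0,0,0]}]'|egrep 'pos|force'
python3 -m creep '[{"grip":0.3,"delta_pos":[0,0,0.12],"rotation":[0,0,0]},{"grip":0.3,"delta_pos":[0,0,0.22],"rotation":[0,0,0]},{"grip":0.3,"delta_pos":[0,0,0.22],"rotation":[0,0,0]}]'|egrep 'pos|force'
for i in 1 2; do python3 -m creep '[{"grip":1,"delta_pos":[0,0,0],"rotation":[0,0,0]},{"grip":1,"delta_pos":[0,0,0],"rotation":[0,0,0]},{"grip":1,"delta_pos":[0,0,0],"rotation":[0,0,0]},{"grip":1,"delta_pos":[0,0,0],"rotation":[0,0,0]}]'|egrep 'pos|force|open'; done
python3 -m creep '[{"grip":1,"delta_pos":[0,0,-0.3],"rotation":[0,0,0]},{"grip":1,"delta_pos":[0,0,-0.6],"rotation":[0,0,0]},{"grip":1,"delta_pos":[0,0,-1],"rotation":[0,0,0]},{"grip":1,"delta_pos":[0,0,-1],"rotation":[0,0,0]}]'
python3 -c "
from h import *
o=st();go([.6357,-.0117,.13],3.1,o)"
```

```text
tool_pos: [0.4722, 0.344, 0.0571]
force: [0.4, 0.1, 0.8]
gripper_force: 0.0
tool_pos: [0.4721, 0.3453, 0.0357]
force: [-0.6, -0.4, -1.2]
gripper_force: 0.0
tool_pos: [0.4726, 0.3459, 0.037]
force: [-0.2, -0.6, 1.0]
opening: 0.0374
gripper_force: 30.0
tool_pos: [0.4726, 0.346, 0.037]
force: [-2.0, -0.8, 5.8]
opening: 0.0381
gripper_force: 30.0
clock: 30.35
tool_pos: [0.4747, 0.3482, 0.1419]
orientation: [-179.6, -0.3, -3.4]
force: [0.7, 1.4, -0.3]
opening: 0.0378
gripper_force: 30.0
30.35 [0.4747 0.3482 0.1419] [-179.61   -0.33   -3.43] F [ 0.7  1.4 -0.3] op 0.0378 29.987968504428864
dpos [1.822 3.497 0.105] rot [-0.004 -0.004 -0.073]
```

```bash
for i in 1 2 3; do python3 -m creep '[{"grip":1,"delta_pos":[0.15,0.3,0],"rotation":[0,0,0]},{"grip":1,"delta_pos":[0.3,0.6,0],"rotation":[0,0,0]},{"grip":1,"delta_pos":[0.45,0.87,0],"rotation":[0,0,0]}]'|egrep 'pos|open'; done
python3 -m creep '[{"grip":1,"delta_pos":[0.2,0.3,0],"rotation":[0,0,-0.073]},{"grip":1,"delta_pos":[0.4,0.6,0],"rotation":[0,0,-0.073]},{"grip":1,"delta_pos":[0.48,0.87,0],"rotation":[0,0,-0.073]},{"grip":1,"delta_pos":[0.48,0.87,0],"rotation":[0,0,-0.073]},{"grip":1,"delta_pos":[0.48,0.87,0],"rotation":[0,0,-0.073]}]'|egrep 'pos|open'
python3 -c "
from h import *
o=st();go([.6357,-.0117,.06],3.1,o)"
```

```text
tool_pos: [0.512, 0.2552, 0.1361]
opening: 0.0377
tool_pos: [0.5518, 0.1652, 0.136]
opening: 0.0379
tool_pos: [0.5914, 0.0756, 0.1359]
opening: 0.0379
tool_pos: [0.6336, -0.0134, 0.1356]
opening: 0.038
31.75 [ 0.6336 -0.0134  0.1356] [-1.7999e+02  7.0000e-02  2.9700e+00] F [ 0.3  0.2 -0.4] op 0.038 29.987941682338715
dpos [ 0.023 -0.015  0.756] rot [-0.     0.001 -0.001]
```

```bash
python3 -m creep '[{"grip":1,"delta_pos":[0.02,-0.01,0.2],"rotation":[0,0,0]},{"grip":1,"delta_pos":[0.02,-0.01,0.4],"rotation":[0,0,0]},{"grip":1,"delta_pos":[0.02,-0.01,0.6],"rotation":[0,0,0]},{"grip":1,"delta_pos":[0.02,-0.01,0.7],"rotation":[0,0,0]},{"grip":1,"delta_pos":[0.02,-0.01,0.74],"rotation":[0,0,0]}]'|egrep 'pos|force|open'
python3 -m creep '[{"grip":1,"delta_pos":[0,0,0.02],"rotation":[0,0,0]},{"grip":0.47,"delta_pos":[0,0,0.02],"rotation":[0,0,0]},{"grip":0.47,"delta_pos":[0,0,0.02],"rotation":[0,0,0]},{"grip":0.47,"delta_pos":[0,0,0.02],"rotation":[0,0,0]},{"grip":0.47,"delta_pos":[0,0,0.02],"rotation":[0,0,0]}]'|egrep 'pos|force|open'
python3 -m creep '[{"grip":0.47,"delta_pos":[0,0,-0.3],"rotation":[0,0,0]},{"grip":0.47,"delta_pos":[0,0,-0.7],"rotation":[0,0,0]},{"grip":0.3,"delta_pos":[0,0,-1],"rotation":[0,0,0]},{"grip":0.3,"delta_pos":[0,0,-1],"rotation":[0,0,0]}]'|egrep 'pos|force|open'
python3 -c "
from det import *
o=st();det('top',.032,y0=.18);det('top',.054,x0=.5,y0=-.18,y1=.18)
go([.6003,.3355,.13],16.2,o)"
```

```text
tool_pos: [0.6352, -0.0109, 0.0614]
force: [-0.2, -0.1, -0.6]
opening: 0.0376
gripper_force: 30.0
tool_pos: [0.6363, -0.0115, 0.0612]
force: [-0.0, 0.3, -0.8]
opening: 0.0465
gripper_force: 0.0
tool_pos: [0.6387, -0.0113, 0.1662]
force: [-0.0, -1.0, 0.1]
opening: 0.0572
gripper_force: 0.0
33.15 [ 0.6387 -0.0113  0.1662] [-179.96   -0.5     3.12] F [-0.  -1.   0.1] op 0.0572 0.0
top c 0.759 0.2 yaw 0.0 LxS 72 40 V 113
top c 0.6924 0.5606 yaw -50.9 LxS 102 28 V 98
top c 0.5976 0.3443 yaw 20.1 LxS 103 27 V 122
top c 0.5568 0.4467 yaw 15.4 LxS 102 40 V 118
top c 0.345 0.3175 yaw -90.0 LxS 79 30 V 118
dpos [-0.198 -3.484  0.362] rot [ 0.    -0.006 -0.145]
```

```bash
for i in 1 2 3; do python3 -m creep '[{"grip":0.3,"delta_pos":[0,-0.5,0],"rotation":[0,0,0]},{"grip":0.3,"delta_pos":[-0.05,-0.87,0],"rotation":[0,0,0]},{"grip":0.3,"delta_pos":[-0.05,-0.87,0],"rotation":[0,0,0]}]' >/dev/null; done
python3 -m creep '[{"grip":0.3,"delta_pos":[0,-0.4,0],"rotation":[0,0,-0.07]},{"grip":0.3,"delta_pos":[-0.05,-0.87,0],"rotation":[0,0,-0.145]},{"grip":0.3,"delta_pos":[-0.05,-0.87,0],"rotation":[0,0,-0.145]},{"grip":0.3,"delta_pos":[-0.05,-0.87,0],"rotation":[0,0,-0.145]}]'
python3 -c "
from det import *
o=st();go([.6003,.3355,.036],16.2,o);det('wrist',.032,x0=.5,x1=.75,y0=.2,y1=.55)"
```

```text
clock: 34.55
tool_pos: [0.5966, 0.3349, 0.159]
orientation: [179.9, 0.1, 16.2]
force: [0.6, -0.7, 0.2]
opening: 0.0614
gripper_force: 0.0
34.55 [0.5966 0.3349 0.159 ] [1.7994e+02 1.3000e-01 1.6170e+01] F [ 0.6 -0.7  0.2] op 0.0614 0.0
dpos [0.04  0.003 1.23 ] rot [ 0.001  0.001 -0.   ]
wrist c 0.717 0.213 yaw 0.0 LxS 64 26 V 122
wrist c 0.6016 0.3347 yaw 16.7 LxS 102 38 V 165
wrist c 0.5612 0.4444 yaw 15.5 LxS 98 41 V 144
```

Wrist detection confirms box b at (0.601, 0.335) with yaw 16.5.

```bash
python3 -m creep '[{"grip":0.3,"delta_pos":[0.04,0,0.3],"rotation":[0,0,0]},{"grip":0.3,"delta_pos":[0.04,0,0.6],"rotation":[0,0,0]},{"grip":0.3,"delta_pos":[0.04,0,0.9],"rotation":[0,0,0]},{"grip":0.3,"delta_pos":[0.04,0,1],"rotation":[0,0,0]},{"grip":0.3,"delta_pos":[0.04,0,1],"rotation":[0,0,0]}]'|egrep 'pos|force'
python3 -m creep '[{"grip":0.3,"delta_pos":[0,0,0.12],"rotation":[0,0,0]},{"grip":0.3,"delta_pos":[0,0,0.22],"rotation":[0,0,0]},{"grip":0.3,"delta_pos":[0,0,0.22],"rotation":[0,0,0]}]'|egrep 'pos|force'
for i in 1 2; do python3 -m creep '[{"grip":1,"delta_pos":[0,0,0],"rotation":[0,0,0]},{"grip":1,"delta_pos":[0,0,0],"rotation":[0,0,0]},{"grip":1,"delta_pos":[0,0,0],"rotation":[0,0,0]},{"grip":1,"delta_pos":[0,0,0],"rotation":[0,0,0]}]'|egrep 'pos|force|open'; done
python3 -m creep '[{"grip":1,"delta_pos":[0,0,-0.3],"rotation":[0,0,0]},{"grip":1,"delta_pos":[0,0,-0.6],"rotation":[0,0,0]},{"grip":1,"delta_pos":[0,0,-1],"rotation":[0,0,0]},{"grip":1,"delta_pos":[0,0,-1],"rotation":[0,0,0]}]'
python3 -c "
from h import *
o=st();go([.6169,.0593,.14],3.1,o)"
```

```text
tool_pos: [0.6006, 0.334, 0.0589]
force: [0.2, -0.0, 0.6]
gripper_force: 0.0
tool_pos: [0.6006, 0.3355, 0.0376]
force: [0.0, -0.1, -0.3]
gripper_force: 0.0
tool_pos: [0.6013, 0.3362, 0.0391]
force: [-0.2, 0.7, 1.9]
opening: 0.0376
gripper_force: 30.0
tool_pos: [0.6013, 0.3362, 0.0391]
force: [-2.2, 0.3, 4.5]
opening: 0.0373
gripper_force: 30.0
clock: 36.6
tool_pos: [0.6037, 0.3378, 0.1446]
orientation: [-179.8, -0.5, 16.2]
force: [0.3, 1.4, -0.6]
opening: 0.0374
gripper_force: 30.0
36.6 [0.6037 0.3378 0.1446] [-179.83   -0.49   16.17] F [ 0.3  1.4 -0.6] op 0.0374 29.986567497253418
dpos [-0.65   2.711  0.032] rot [-0.003 -0.005  0.145]
```

```bash
for i in 1 2; do python3 -m creep '[{"grip":1,"delta_pos":[-0.1,0.3,0],"rotation":[0,0,0]},{"grip":1,"delta_pos":[-0.15,0.6,0],"rotation":[0,0,0]},{"grip":1,"delta_pos":[-0.2,0.9,0],"rotation":[0,0,0]}]'|egrep 'pos|open'; done
python3 -m creep '[{"grip":1,"delta_pos":[-0.1,0.3,0],"rotation":[0,0,0.07]},{"grip":1,"delta_pos":[-0.2,0.6,0],"rotation":[0,0,0.145]},{"grip":1,"delta_pos":[-0.22,0.9,0],"rotation":[0,0,0.145]},{"grip":1,"delta_pos":[-0.22,0.9,0],"rotation":[0,0,0.145]},{"grip":1,"delta_pos":[-0.22,0.9,0],"rotation":[0,0,0.145]}]'|egrep 'pos|open'
python3 -c "
from h import *
o=st();go([.6169,.0593,.062],3.1,o)"
```

```text
tool_pos: [0.6064, 0.243, 0.138]
opening: 0.0377
tool_pos: [0.6123, 0.1507, 0.138]
opening: 0.0375
tool_pos: [0.6164, 0.0586, 0.1381]
opening: 0.0373
37.7 [0.6164 0.0586 0.1381] [-1.80e+02  3.00e-02  2.98e+00] F [ 1.1  0.2 -1.4] op 0.0373 29.986428022384644
dpos [ 0.006 -0.007  0.761] rot [-0.     0.    -0.001]
```

```bash
python3 -m creep '[{"grip":1,"delta_pos":[0,0,0.2],"rotation":[0,0,0]},{"grip":1,"delta_pos":[0,0,0.4],"rotation":[0,0,0]},{"grip":1,"delta_pos":[0,0,0.6],"rotation":[0,0,0]},{"grip":1,"delta_pos":[0,0,0.7],"rotation":[0,0,0]},{"grip":1,"delta_pos":[0,0,0.74],"rotation":[0,0,0]}]'|egrep 'pos|force|open'
python3 -m creep '[{"grip":1,"delta_pos":[0,0,0.02],"rotation":[0,0,0]},{"grip":0.47,"delta_pos":[0,0,0.02],"rotation":[0,0,0]},{"grip":0.47,"delta_pos":[0,0,0.02],"rotation":[0,0,0]},{"grip":0.47,"delta_pos":[0,0,0.02],"rotation":[0,0,0]},{"grip":0.47,"delta_pos":[0,0,0.02],"rotation":[0,0,0]}]'|egrep 'pos|force|open'
python3 -m creep '[{"grip":0.47,"delta_pos":[0,0,-0.3],"rotation":[0,0,0]},{"grip":0.47,"delta_pos":[0,0,-0.7],"rotation":[0,0,0]},{"grip":0.3,"delta_pos":[0,0,-1],"rotation":[0,0,0]},{"grip":0.3,"delta_pos":[0,0,-1],"rotation":[0,0,0]}]'|egrep 'pos|force|open'
python3 -c "
from det import *
o=st();det('top',.032,y0=.18);det('wrist',.054,x0=.5,y0=-.18,y1=.18)
go([.5668,.4467,.15],15.4,o)"
```

```text
tool_pos: [0.6159, 0.0599, 0.0633]
force: [0.4, -0.4, -1.6]
opening: 0.0377
gripper_force: 30.0
tool_pos: [0.6168, 0.0595, 0.0632]
force: [1.0, 0.1, -0.1]
opening: 0.0467
gripper_force: 0.0
tool_pos: [0.6193, 0.06, 0.1681]
force: [1.5, -0.7, 0.0]
opening: 0.0571
gripper_force: 0.0
39.1 [0.6193 0.06   0.1681] [-179.9    -0.49    3.12] F [ 1.5 -0.7  0. ] op 0.0571 0.0
top c 0.7525 0.2 yaw 0.0 LxS 89 40 V 116
top c 0.5563 0.4478 yaw 16.9 LxS 104 39 V 120
wrist c 0.6366 -0.0772 yaw 2.5 LxS 79 51 V 139
wrist c 0.6244 -0.0097 yaw 3.5 LxS 98 43 V 136
wrist c 0.6173 0.059 yaw 3.6 LxS 103 38 V 159
dpos [-0.315 -3.889  0.185] rot [-0.001 -0.006 -0.136]
```

```bash
for i in 1 2 3; do python3 -m creep '[{"grip":0.3,"delta_pos":[0,-0.5,0],"rotation":[0,0,0]},{"grip":0.3,"delta_pos":[-0.1,-0.97,0],"rotation":[0,0,0]},{"grip":0.3,"delta_pos":[-0.1,-0.97,0],"rotation":[0,0,0]}]' >/dev/null; done
python3 -m creep '[{"grip":0.3,"delta_pos":[0,-0.4,0],"rotation":[0,0,-0.07]},{"grip":0.3,"delta_pos":[-0.1,-0.97,0],"rotation":[0,0,-0.14]},{"grip":0.3,"delta_pos":[-0.1,-0.97,0],"rotation":[0,0,-0.14]},{"grip":0.3,"delta_pos":[-0.1,-0.97,0],"rotation":[0,0,-0.14]}]'
python3 -c "
from det import *
o=st();go([.5565,.4467,.036],16.,o);det('wrist',.032,x0=.45,x1=.7,y0=.3,y1=.6)"
```

```text
clock: 40.5
tool_pos: [0.5548, 0.4455, 0.1606]
orientation: [179.9, 0.1, 15.8]
force: [-0.5, -0.8, -0.7]
opening: 0.0612
gripper_force: 0.0
40.5 [0.5548 0.4455 0.1606] [1.7992e+02 1.3000e-01 1.5770e+01] F [-0.5 -0.8 -0.7] op 0.0612 0.0
dpos [ 0.023 -0.009  1.246] rot [ 0.001  0.001 -0.003]
wrist c 0.6775 0.418 yaw -90.0 LxS 92 43 V 144
wrist c 0.5579 0.4458 yaw 15.5 LxS 102 38 V 162
```

```bash
python3 -m creep '[{"grip":0.3,"delta_pos":[0.03,0,0.3],"rotation":[0,0,0]},{"grip":0.3,"delta_pos":[0.03,0,0.6],"rotation":[0,0,0]},{"grip":0.3,"delta_pos":[0.03,0,0.9],"rotation":[0,0,0]},{"grip":0.3,"delta_pos":[0.03,0,1],"rotation":[0,0,0]},{"grip":0.3,"delta_pos":[0.03,0,1],"rotation":[0,0,0]}]'|egrep 'pos|force'
python3 -m creep '[{"grip":0.3,"delta_pos":[0,0,0.12],"rotation":[0,0,0]},{"grip":0.3,"delta_pos":[0,0,0.23],"rotation":[0,0,0]},{"grip":0.3,"delta_pos":[0,0,0.23],"rotation":[0,0,0]}]'|egrep 'pos|force'
for i in 1 2; do python3 -m creep '[{"grip":1,"delta_pos":[0,0,0],"rotation":[0,0,0]},{"grip":1,"delta_pos":[0,0,0],"rotation":[0,0,0]},{"grip":1,"delta_pos":[0,0,0],"rotation":[0,0,0]},{"grip":1,"delta_pos":[0,0,0],"rotation":[0,0,0]}]'|egrep 'pos|force|open'; done
python3 -m creep '[{"grip":1,"delta_pos":[0,0,-0.3],"rotation":[0,0,0]},{"grip":1,"delta_pos":[0,0,-0.6],"rotation":[0,0,0]},{"grip":1,"delta_pos":[0,0,-1],"rotation":[0,0,0]},{"grip":1,"delta_pos":[0,0,-1],"rotation":[0,0,0]}]'
python3 -c "
from h import *
o=st();go([.613,.1312,.14],3.1,o)"
```

```text
tool_pos: [0.5584, 0.4433, 0.0608]
force: [-0.4, 0.7, -0.2]
gripper_force: 0.0
tool_pos: [0.5581, 0.4448, 0.0384]
force: [-0.2, -0.9, 0.9]
gripper_force: 0.0
tool_pos: [0.5588, 0.4458, 0.0401]
force: [0.3, 1.2, 1.2]
opening: 0.0379
gripper_force: 30.0
tool_pos: [0.5589, 0.4459, 0.0401]
force: [-1.5, 0.6, 4.7]
opening: 0.0378
gripper_force: 30.0
clock: 42.55
tool_pos: [0.5609, 0.4474, 0.1455]
orientation: [-179.8, -0.4, 15.7]
force: [0.6, 0.2, -0.3]
opening: 0.0375
gripper_force: 30.0
42.55 [0.5609 0.4474 0.1455] [-179.78   -0.44   15.72] F [ 0.6  0.2 -0.3] op 0.0375 29.99941885471344
dpos [-0.356  3.185  0.04 ] rot [-0.003 -0.005  0.14 ]
```

```bash
for i in 1 2 3; do python3 -m creep '[{"grip":1,"delta_pos":[-0.05,0.3,0],"rotation":[0,0,0]},{"grip":1,"delta_pos":[-0.1,0.6,0],"rotation":[0,0,0]},{"grip":1,"delta_pos":[-0.1,0.8,0],"rotation":[0,0,0]}]'|egrep 'pos|open'; done
python3 -m creep '[{"grip":1,"delta_pos":[-0.05,0.3,0],"rotation":[0,0,0.07]},{"grip":1,"delta_pos":[-0.08,0.6,0],"rotation":[0,0,0.14]},{"grip":1,"delta_pos":[-0.08,0.79,0],"rotation":[0,0,0.14]},{"grip":1,"delta_pos":[-0.08,0.79,0],"rotation":[0,0,0.14]},{"grip":1,"delta_pos":[-0.08,0.79,0],"rotation":[0,0,0.14]}]'|egrep 'pos|open'
python3 -c "
from h import *
o=st();go([.613,.1305,.063],3.1,o)"
```

```text
tool_pos: [0.57, 0.3637, 0.1388]
opening: 0.0377
tool_pos: [0.5825, 0.2839, 0.1391]
opening: 0.0378
tool_pos: [0.5947, 0.2044, 0.1393]
opening: 0.0378
tool_pos: [0.6086, 0.1277, 0.1393]
opening: 0.0376
43.95 [0.6086 0.1277 0.1393] [-1.80e+02  1.00e-02  3.02e+00] F [ 0.1 -0.3 -1.5] op 0.0376 29.999476969242096
dpos [ 0.045 -0.025  0.763] rot [-0.     0.    -0.001]
```

```bash
python3 -m creep '[{"grip":1,"delta_pos":[0.04,-0.025,0.2],"rotation":[0,0,0]},{"grip":1,"delta_pos":[0.04,-0.025,0.4],"rotation":[0,0,0]},{"grip":1,"delta_pos":[0.04,-0.025,0.6],"rotation":[0,0,0]},{"grip":1,"delta_pos":[0.04,-0.025,0.7],"rotation":[0,0,0]},{"grip":1,"delta_pos":[0.04,-0.025,0.74],"rotation":[0,0,0]}]'|egrep 'pos|force|open'
python3 -m creep '[{"grip":1,"delta_pos":[0,0,0.02],"rotation":[0,0,0]},{"grip":0.47,"delta_pos":[0,0,0.02],"rotation":[0,0,0]},{"grip":0.47,"delta_pos":[0,0,0.02],"rotation":[0,0,0]},{"grip":0.47,"delta_pos":[0,0,0.02],"rotation":[0,0,0]},{"grip":0.47,"delta_pos":[0,0,0.02],"rotation":[0,0,0]}]'|egrep 'pos|force|open'
python3 -m creep '[{"grip":0.47,"delta_pos":[0,0,-0.3],"rotation":[0,0,0]},{"grip":0.47,"delta_pos":[0,0,-0.7],"rotation":[0,0,0]},{"grip":0.47,"delta_pos":[0,0,-1],"rotation":[0,0,0]},{"grip":0.47,"delta_pos":[0,0,-1],"rotation":[0,0,0]}]'|egrep 'pos|force|open'
python3 -m creep '[{"grip":0.8,"delta_pos":[-0.5,0.25,-0.3],"rotation":[0,0,0.09]},{"grip":0.8,"delta_pos":[-0.8,0.5,-0.5],"rotation":[0,0,0.18]},{"grip":0.8,"delta_pos":[-1,0.75,-0.5],"rotation":[0,0,0.27]},{"grip":0.8,"delta_pos":[-1,1,-0.5],"rotation":[0,0,0.36]},{"grip":0.8,"delta_pos":[-1,1,-0.5],"rotation":[0,0,0.45]}]'|egrep 'pos|ori'
python3 -c "
from det import *
o=st();det('top',.032,y0=.18);det('top',.054,x0=.5,y0=-.18,y1=.19)"
```

```text
tool_pos: [0.6116, 0.1313, 0.0643]
force: [-0.3, -1.2, -0.6]
opening: 0.0378
gripper_force: 30.0
tool_pos: [0.6125, 0.1309, 0.0642]
force: [-0.7, 0.6, 0.1]
opening: 0.0463
gripper_force: 0.0
tool_pos: [0.6148, 0.1317, 0.1691]
force: [1.1, 0.6, -0.4]
opening: 0.0463
gripper_force: 0.0
tool_pos: [0.5167, 0.0235, 0.2143]
orientation: [-179.9, -0.0, -37.8]
45.85 [0.5167 0.0235 0.2143] [-1.7993e+02 -4.0000e-02 -3.7850e+01] F [ 0.1  1.  -0.1] op 0.0186 0.0
top c 0.7465 0.2005 yaw 0.0 LxS 99 41 V 122
top c 0.7417 0.5237 yaw -28.8 LxS 127 33 V 98
top c 0.641 -0.0095 yaw 0.0 LxS 62 43 V 109
top c 0.619 0.134 yaw 0.0 LxS 86 40 V 105
top c 0.6266 -0.1126 yaw 2.7 LxS 104 43 V 111
```

All four boxes are in the drawer. Next I'll regrip the handle and push it home.

```bash
python3 -m creep '[{"grip":0.75,"delta_pos":[0,0,0],"rotation":[0,0,0.09]},{"grip":0.75,"delta_pos":[0,0,0],"rotation":[0,0,0.18]},{"grip":0.75,"delta_pos":[0,0,0],"rotation":[0,0,0.27]},{"grip":0.75,"delta_pos":[0,0,0],"rotation":[0,0,0.36]},{"grip":0.75,"delta_pos":[0,0,0],"rotation":[0,0,0.45]}]' >/dev/null
python3 -m creep '[{"grip":0.75,"delta_pos":[0,0,0],"rotation":[0,0,0.09]},{"grip":0.75,"delta_pos":[0,0,0],"rotation":[0,0,0.1]},{"grip":0.75,"delta_pos":[0,0,0],"rotation":[0,0,0.1]}]' |egrep 'pos|ori'
python3 -c "
from h import *
o=st();go([.4935,.0145,.065],-86.9,o)"
```

```text
tool_pos: [0.5177, 0.0259, 0.2133]
orientation: [180.0, -0.0, -86.6]
46.75 [0.5177 0.0259 0.2133] [179.98  -0.   -86.58] F [-0.1 -0.3  0.4] op 0.0215 0.0
dpos [0.099 0.248 1.483] rot [ 0.    -0.     0.004]
```

```bash
python3 -m creep '[{"grip":0.75,"delta_pos":[0.1,0.25,0.2],"rotation":[0,0,0.004]},{"grip":0.75,"delta_pos":[0.1,0.25,0.5],"rotation":[0,0,0.004]},{"grip":0.75,"delta_pos":[0.1,0.25,0.8],"rotation":[0,0,0.004]},{"grip":0.75,"delta_pos":[0.1,0.25,0.8],"rotation":[0,0,0.004]},{"grip":0.75,"delta_pos":[0.1,0.25,0.8],"rotation":[0,0,0.004]}]' |egrep 'pos|force'
python3 - <<'E'
from h import *
o=st();go([.4935,.0145,.065],-86.9,o)
s=snap('wrist');g=cv2.cvtColor(s['color'],cv2.COLOR_RGB2HSV)
# bar seen ahead of gripper: low-saturation run along the row of a bar point 35 mm toward -y
for dy in(.03,.045):
    p=proj(s,[[.4945+.054*dy,.0145-dy,.057]])[0];r=g[int(p[1]),int(p[0])-25:int(p[0])+26,1];print(np.round(p,1),r.tolist())
E
```

```text
tool_pos: [0.4934, 0.0142, 0.1339]
force: [0.9, -0.7, 1.7]
gripper_force: 0.0
47.25 [0.4934 0.0142 0.1339] [ 1.7995e+02 -5.0000e-02 -8.7090e+01] F [ 0.9 -0.7  1.7] op 0.022 0.0
dpos [-0.003 -0.001  0.689] rot [ 0.001 -0.001 -0.002]
[313.9 176.4] [112, 112, 108, 104, 98, 94, 96, 96, 94, 94, 92, 93, 91, 92, 92, 93, 94, 72, 6, 5, 7, 5, 4, 4, 4, 2, 2, 0, 4, 7, 5, 5, 23, 93, 107, 106, 109, 108, 108, 109, 108, 109, 110, 110, 109, 99, 98, 97, 97, 97, 97]
[313.8 154.6] [5, 5, 5, 5, 7, 7, 5, 5, 5, 5, 5, 5, 5, 5, 5, 5, 5, 5, 5, 8, 2, 2, 4, 4, 4, 4, 4, 2, 4, 4, 7, 5, 5, 90, 108, 105, 107, 107, 109, 108, 108, 108, 108, 108, 108, 109, 98, 96, 96, 96, 97]
```

The bar spans offsets 18–31 in the row scan, centred at u≈314 as predicted. I'll descend and grip.

```bash
python3 -m creep '[{"grip":0.75,"delta_pos":[0,0,0.2],"rotation":[0,0,0]},{"grip":0.75,"delta_pos":[0,0,0.4],"rotation":[0,0,0]},{"grip":0.75,"delta_pos":[0,0,0.6],"rotation":[0,0,0]},{"grip":0.75,"delta_pos":[0,0,0.7],"rotation":[0,0,0]},{"grip":0.75,"delta_pos":[0,0,0.7],"rotation":[0,0,0]}]' |egrep 'pos|force'
for i in 1 2; do python3 -m creep '[{"grip":1,"delta_pos":[0,0,0],"rotation":[0,0,0]},{"grip":1,"delta_pos":[0,0,0],"rotation":[0,0,0]},{"grip":1,"delta_pos":[0,0,0],"rotation":[0,0,0]}]' |egrep 'pos|force|open'; done
python3 -m creep '[{"grip":1,"delta_pos":[0,-0.05,0],"rotation":[0,0,0]},{"grip":1,"delta_pos":[0,-0.15,0],"rotation":[0,0,0]},{"grip":1,"delta_pos":[0,-0.3,0],"rotation":[0,0,0]},{"grip":1,"delta_pos":[0,-0.45,0],"rotation":[0,0,0]},{"grip":1,"delta_pos":[0,-0.6,0],"rotation":[0,0,0]}]' |egrep 'pos|force|open'
python3 -m creep '[{"grip":1,"delta_pos":[0,-0.15,0],"rotation":[0,0,0]},{"grip":1,"delta_pos":[0,-0.3,0],"rotation":[0,0,0]},{"grip":1,"delta_pos":[0,-0.45,0],"rotation":[0,0,0]},{"grip":1,"delta_pos":[0,-0.6,0],"rotation":[0,0,0]},{"grip":1,"delta_pos":[0,-0.75,0],"rotation":[0,0,0]}]' |egrep 'pos|force|open'
```

```text
tool_pos: [0.4934, 0.0143, 0.0635]
force: [0.7, 0.4, -0.1]
gripper_force: 0.0
tool_pos: [0.4949, 0.0147, 0.0648]
force: [3.5, -1.8, 0.3]
opening: 0.01
gripper_force: 30.0
tool_pos: [0.4949, 0.0147, 0.0648]
force: [4.3, -1.0, 6.5]
opening: 0.0101
gripper_force: 30.0
tool_pos: [0.5538, 0.0175, 0.0647]
force: [-1.5, 2.3, 12.1]
opening: 0.0096
gripper_force: 30.0
tool_pos: [0.6287, 0.021, 0.0647]
force: [-0.7, 2.7, 11.9]
opening: 0.0101
gripper_force: 30.0
```

```bash
python3 -m creep '[{"grip":1,"delta_pos":[0,-0.05,0],"rotation":[0,0,0]},{"grip":1,"delta_pos":[0,-0.1,0],"rotation":[0,0,0]},{"grip":1,"delta_pos":[0,-0.14,0],"rotation":[0,0,0]},{"grip":1,"delta_pos":[0,-0.14,0],"rotation":[0,0,0]}]' |egrep 'pos|force|open'
for i in 1 2 3; do python3 -m creep '[{"grip":1,"delta_pos":[0,-0.02,0],"rotation":[0,0,0]},{"grip":1,"delta_pos":[0,-0.02,0],"rotation":[0,0,0]}]' |egrep 'pos|force'; done
```

```text
tool_pos: [0.643, 0.0218, 0.0648]
force: [0.8, 1.0, 8.5]
opening: 0.01
gripper_force: 30.0
tool_pos: [0.6444, 0.0218, 0.0648]
force: [0.1, 0.3, 8.4]
gripper_force: 30.0
tool_pos: [0.6445, 0.0218, 0.0647]
force: [-7.1, 2.7, 15.5]
gripper_force: 30.0
tool_pos: [0.6446, 0.0218, 0.0647]
force: [-13.6, 3.5, 19.6]
gripper_force: 30.0
```

```bash
python3 -m creep '[{"grip":0.78,"delta_pos":[0,0,0],"rotation":[0,0,0]},{"grip":0.75,"delta_pos":[0,0,0],"rotation":[0,0,0]},{"grip":0.75,"delta_pos":[0,0.03,0],"rotation":[0,0,0]},{"grip":0.75,"delta_pos":[0,0.03,0],"rotation":[0,0,0]}]' |egrep 'pos|force|open'
python3 -m creep '[{"grip":0.75,"delta_pos":[0,0.03,-0.2],"rotation":[0,0,0]},{"grip":0.75,"delta_pos":[0,0.03,-0.5],"rotation":[0,0,0]},{"grip":0.75,"delta_pos":[0,0.03,-1],"rotation":[0,0,0]},{"grip":0.75,"delta_pos":[0,0.03,-1],"rotation":[0,0,0]}]' |egrep 'pos|force|open'
python3 -m creep '[{"grip":0.75,"delta_pos":[0,0.5,-0.5],"rotation":[0,0,0]},{"grip":0.75,"delta_pos":[0,1,-0.5],"rotation":[0,0,0]},{"grip":0.75,"delta_pos":[0,1,-0.5],"rotation":[0,0,0]},{"grip":0.75,"delta_pos":[0,1,-0.5],"rotation":[0,0,0]}]' |egrep 'pos|force|open'
python3 - <<'E'
from h import *
s=snap('top');a=s['color'][:,:,::-1]
cv2.imwrite('pics/t9.png',cv2.resize(a[130:280,150:475],None,fx=2.45,fy=2.45,interpolation=cv2.INTER_CUBIC))
E
```

```text
tool_pos: [0.6443, 0.0213, 0.063]
force: [-0.6, 0.3, -0.6]
opening: 0.0216
gripper_force: 0.0
tool_pos: [0.6458, 0.0217, 0.1707]
force: [1.2, 0.4, -0.4]
opening: 0.022
gripper_force: 0.0
tool_pos: [0.5406, 0.0164, 0.2148]
force: [1.1, 0.2, 0.0]
opening: 0.0221
gripper_force: 0.0
```

View pics/t9.png

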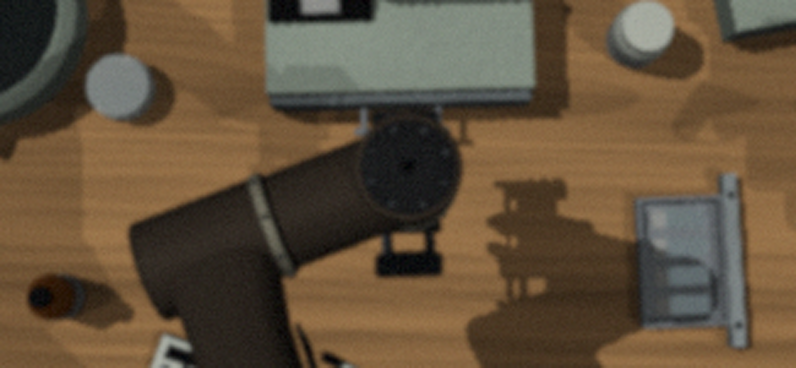

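The drawer is shut, with its front at (400,97) against the cabinet. The bottle stands at (55,297) and the tray is at the rail (680,262). I'll re-check the tray numerically from the same wrist pose as before.

```bash
for i in 1 2 3 4; do python3 -m creep '[{"grip":1,"delta_pos":[0.4,0.1,-0.03],"rotation":[0,0,0]},{"grip":1,"delta_pos":[0.775,0.18,-0.055],"rotation":[0,0,0]},{"grip":1,"delta_pos":[0.775,0.18,-0.055],"rotation":[0,0,0]}]' >/dev/null; done
python3 - <<'E'
from h import *
o=st();s=snap('wrist','w9.png')
# rectify to tray top plane in rail frame (rail yaw 3.52), correlate edges along lines
rc=np.array([.480,-.438]);a=np.radians(3.52);x=np.array([np.cos(a),np.sin(a)]);y=np.array([-x[1],x[0]])
U,V=np.meshgrid(np.arange(-.13,.13,.0005),np.arange(0,.15,.0005),indexing='ij')
P=rc+U[...,None]*x+V[...,None]*y
uv=proj(s,np.concatenate([P,0*U[...,None]+.025],-1)).astype(np.float32).reshape(*U.shape,2)
g=cv2.remap(s['color'],uv,None,cv2.INTER_LINEAR)
sat=cv2.cvtColor(g,cv2.COLOR_RGB2HSV)[...,1]; m=sat<45
for u in(-.07,-.035,0,.035,.07):
    c=m[int((u+.13)/.0005)];k=np.where(c)[0];print('u',u,'outer edge v',k.max()*.0005)
for v in(.03,.06,.09,.12):
    k=np.where(m[:,int(v/.0005)])[0];print('v',v,'ends',k.min()*.0005-.13,k.max()*.0005-.13)
for u in(-.07,0,.07): print(u,sat[int((u+.13)/.0005),0:60:3].tolist())
E
```

```text
52.85 [ 0.4854 -0.2992  0.2348] [ 1.7995e+02 -2.0000e-02 -8.7440e+01] F [-0.9  0.   0.3] op 0.0006 0.0
u -0.07 outer edge v 0.1285
u -0.035 outer edge v 0.1285
u 0 outer edge v 0.1285
u 0.035 outer edge v 0.1285
u 0.07 outer edge v 0.1285
v 0.03 ends -0.089 0.0895
v 0.06 ends -0.0895 0.0895
v 0.09 ends -0.0895 0.0895
v 0.12 ends -0.0895 0.09
-0.07 [7, 7, 2, 4, 5, 6, 6, 3, 5, 5, 7, 7, 6, 6, 6, 6, 6, 6, 6, 5]
0 [7, 5, 5, 2, 5, 6, 6, 6, 7, 5, 4, 3, 6, 6, 6, 6, 6, 3, 3, 8]
0.07 [3, 3, 3, 1, 3, 3, 2, 3, 3, 3, 5, 2, 2, 5, 5, 3, 2, 3, 2, 5]
```

The tray is parallel to the rail, flush and centred to under 1 mm. The arm is clear, so I'm handing in.

```bash
python3 -c "
from plant import ctrl
print(ctrl.close_job())"
```

```text
the job is handed in; nothing more can be done
None
```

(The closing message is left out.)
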